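# Refit and load the sample carousel of a blood-tube feeder

## Task

Refit the cleaned carousel to the sample feeder: stand the drive key in the spindle's slot, slide the carousel down over spindle and key until it is fully home on the collar, then turn it clockwise until the spindle comes up against its home stop. Then push the retaining cap down over the carousel's boss and load every tube from the rack, one to a sleeve, bottom down and in any sleeves. Never let a tube tip over, leave the jar, tip box and carton alone, and leave the carousel at its home stop.

Things in the scene. Friction and masses are not known exactly. Their poses are not given: they have to be found in the camera images.
- feeder: white sample feeder, a fixed housing 180 (x) x 210 (y) x 60 mm high, grey disc on top, dark screen and three coloured buttons on its front (-x) face, a red pointer on its top at the +x edge. Origin on the bench under the spindle axis; z up. Its yaw varies by up to 0.2 either way.
- spindle (a joint): the feeder's upright drive spindle; stiff bearing (friction about 0.12 N m), stays where it is left. Value in rad, counted anticlockwise seen from above, from its home stop: 0 is hard against the home stop, positive values have to be turned back clockwise. Starts between 0.5 and 1.1.
- spindle_seat (a point): on the spindle axis, level with the top of the aluminium collar (60 mm diameter, 75 mm above the bench) on which the carousel's underside rests. Turns with the spindle: x points from the axis along the key slot, z up; at home x is parallel to the feeder's x. On the collar stands the steel spindle, 28 mm diameter, 34 mm tall, top 3 mm coned.
- slot_floor (a point): centre of the floor for the key, 13.5 mm from the spindle axis, 8 mm below the collar's top; axes as spindle_seat. The slot is 9.6 mm wide (y), open at the spindle's top (mouth flared 1.5 mm) and outer side; its last 8 mm is a closed pocket 14 (x) x 9.6 (y) in the collar. A key on the floor stands 6 mm out of the spindle's side and 12 mm above its top, so its top can still be held.
- key: loose brass drive key (41 g), upright bar 12 (x) x 8 (y) x 54 mm (z), lowest 4 mm tapered to 9 x 5. Origin: centre of its lower end. Starts upright in the foam block, lower end 6 mm above the bench, top 24 mm above the block. In the slot its x lies along the slot's x (either way round).
- kit: fixed grey foam block 64 x 64 x 36 mm high that holds the key upright at its centre, in a pocket 14.5 x 10.5 mm, 30 mm deep. Origin: centre of its underside.
- carousel: pale grey carousel (0.38 kg): base plate 152 mm diameter, 6 thick; central round boss 54 mm diameter, 60 high; six tube sleeves 21 across, 40 high, 62 mm from the axis. Origin: axis, underside; z up. Through the boss goes a 30.6 mm bore with a keyway 10.4 wide that reaches 22.5 mm from the axis along +x (red mark on the boss, red sleeve). Starts flat on the bench; lift it by the boss.
- boss_top (a point): on the carousel's axis at the top of its boss, 60 mm above its underside; axes as the carousel's.
- cap: loose retaining cap (80 g): light grey cup-shaped disc 66 mm diameter, skirt 59 mm inside and 12 deep, 17 mm high; on it a blue knurled knob 28 mm diameter, 22 high (39 mm in all). Origin: on its axis at the skirt's lower edge; z up. Fitted over the boss its lower edge is 12 mm below boss_top. Starts upright on the bench.
- rack: fixed white foam tube rack 168 (x) x 92 (y) x 40 mm high with 4 x 2 holes 36 mm apart, 16 mm across, 32 mm deep. Origin: centre of its underside.
- tube1: sample tube 1 (None if absent): capped blood tube, 13 mm diameter with round bottom, purple cap 17 mm diameter and 20 mm tall at the top, 86 mm in all, 18 g. Origin: centre of its bottom; z up to the cap. Starts upright in a hole of the rack, its bottom 8 mm above the bench.
- tube2: sample tube 2 (None if absent): capped blood tube, 13 mm diameter with round bottom, purple cap 17 mm diameter and 20 mm tall at the top, 86 mm in all, 18 g. Origin: centre of its bottom; z up to the cap. Starts upright in a hole of the rack, its bottom 8 mm above the bench.
- tube3: sample tube 3 (None if absent): capped blood tube, 13 mm diameter with round bottom, purple cap 17 mm diameter and 20 mm tall at the top, 86 mm in all, 18 g. Origin: centre of its bottom; z up to the cap. Starts upright in a hole of the rack, its bottom 8 mm above the bench.
- tube4: sample tube 4 (None if absent): capped blood tube, 13 mm diameter with round bottom, purple cap 17 mm diameter and 20 mm tall at the top, 86 mm in all, 18 g. Origin: centre of its bottom; z up to the cap. Starts upright in a hole of the rack, its bottom 8 mm above the bench.
- pocket1 (a point): centre of the floor of carousel sleeve 1 (6 mm above the carousel's underside), 62 mm from its axis at 0 degrees anticlockwise from its +x; the sleeve is 16 mm wide inside and 34 mm deep. Axes as the carousel's.
- pocket2 (a point): centre of the floor of carousel sleeve 2 (6 mm above the carousel's underside), 62 mm from its axis at 60 degrees anticlockwise from its +x; the sleeve is 16 mm wide inside and 34 mm deep. Axes as the carousel's.
- pocket3 (a point): centre of the floor of carousel sleeve 3 (6 mm above the carousel's underside), 62 mm from its axis at 120 degrees anticlockwise from its +x; the sleeve is 16 mm wide inside and 34 mm deep. Axes as the carousel's.
- pocket4 (a point): centre of the floor of carousel sleeve 4 (6 mm above the carousel's underside), 62 mm from its axis at 180 degrees anticlockwise from its +x; the sleeve is 16 mm wide inside and 34 mm deep. Axes as the carousel's.
- pocket5 (a point): centre of the floor of carousel sleeve 5 (6 mm above the carousel's underside), 62 mm from its axis at 240 degrees anticlockwise from its +x; the sleeve is 16 mm wide inside and 34 mm deep. Axes as the carousel's.
- pocket6 (a point): centre of the floor of carousel sleeve 6 (6 mm above the carousel's underside), 62 mm from its axis at 300 degrees anticlockwise from its +x; the sleeve is 16 mm wide inside and 34 mm deep. Axes as the carousel's.
- jar: bystander: navy blue jar 78 mm diameter, 64 mm high. Origin: centre of its underside.
- tipbox: bystander: dark red pipette-tip box with pale lid, 85 x 125 x 66 mm. Origin: centre of its underside.
- carton: bystander: brown carton 70 x 110 x 35 mm. Origin: centre of its underside.

How it is judged:
On the way, in this order (a step that is already met when the one before it is completed fails the run):
1. the drive key stands upright on the floor of the spindle's slot (horizontal distance between key and slot_floor below 0.004 m and z of key in the frame of slot_floor between -0.004 and 0.004 m and angle between key's own z axis and vertical below 0.12 rad), for 0.2 s.
2. with the key in the slot, the carousel is fully home on the spindle collar, its keyway over the key (all of step 1 and horizontal distance between carousel and spindle_seat below 0.005 m and z of carousel in the frame of spindle_seat between -0.003 and 0.003 m and angle between carousel's own z axis and vertical below 0.06 rad and angle between the x axis of carousel and the x axis of spindle_seat, either way round below 0.3 rad), for 0.2 s.
3. the seated carousel has been turned until the spindle is at its home stop (within 0.08 rad) (all of step 2 and value of joint spindle below 0.08 rad), for 0.2 s.
At the end, for the whole second after the job is handed in: Key on the slot floor (4 mm); carousel flat on the collar (height 3 mm, sideways 5 mm, 0.06 rad), keyway over key; spindle within 0.12 rad of home; cap down over the boss (height 3 mm, sideways 6 mm); every tube present stands on a sleeve floor (6 mm, tilt below 0.2 rad); all at rest (all of step 2 and value of joint spindle below 0.12 rad and horizontal distance between cap and boss_top below 0.006 m and z of cap in the frame of boss_top between -0.015 and -0.009 m and angle between cap's own z axis and vertical below 0.08 rad and ((horizontal distance between tube1 and pocket1 below 0.006 m and z of tube1 in the frame of pocket1 below 0.006 m) or (horizontal distance between tube1 and pocket2 below 0.006 m and z of tube1 in the frame of pocket2 below 0.006 m) or (horizontal distance between tube1 and pocket3 below 0.006 m and z of tube1 in the frame of pocket3 below 0.006 m) or (horizontal distance between tube1 and pocket4 below 0.006 m and z of tube1 in the frame of pocket4 below 0.006 m) or (horizontal distance between tube1 and pocket5 below 0.006 m and z of tube1 in the frame of pocket5 below 0.006 m) or (horizontal distance between tube1 and pocket6 below 0.006 m and z of tube1 in the frame of pocket6 below 0.006 m)) and angle between each of tube1, tube2, tube3, tube4's own z axis and vertical below 0.2 rad and linear speed of each of tube1, tube2, tube3, tube4, carousel, cap below 0.03 m/s and ((horizontal distance between tube2 and pocket1 below 0.006 m and z of tube2 in the frame of pocket1 below 0.006 m) or (horizontal distance between tube2 and pocket2 below 0.006 m and z of tube2 in the frame of pocket2 below 0.006 m) or (horizontal distance between tube2 and pocket3 below 0.006 m and z of tube2 in the frame of pocket3 below 0.006 m) or (horizontal distance between tube2 and pocket4 below 0.006 m and z of tube2 in the frame of pocket4 below 0.006 m) or (horizontal distance between tube2 and pocket5 below 0.006 m and z of tube2 in the frame of pocket5 below 0.006 m) or (horizontal distance between tube2 and pocket6 below 0.006 m and z of tube2 in the frame of pocket6 below 0.006 m)) and ((horizontal distance between tube3 and pocket1 below 0.006 m and z of tube3 in the frame of pocket1 below 0.006 m) or (horizontal distance between tube3 and pocket2 below 0.006 m and z of tube3 in the frame of pocket2 below 0.006 m) or (horizontal distance between tube3 and pocket3 below 0.006 m and z of tube3 in the frame of pocket3 below 0.006 m) or (horizontal distance between tube3 and pocket4 below 0.006 m and z of tube3 in the frame of pocket4 below 0.006 m) or (horizontal distance between tube3 and pocket5 below 0.006 m and z of tube3 in the frame of pocket5 below 0.006 m) or (horizontal distance between tube3 and pocket6 below 0.006 m and z of tube3 in the frame of pocket6 below 0.006 m)) and ((horizontal distance between tube4 and pocket1 below 0.006 m and z of tube4 in the frame of pocket1 below 0.006 m) or (horizontal distance between tube4 and pocket2 below 0.006 m and z of tube4 in the frame of pocket2 below 0.006 m) or (horizontal distance between tube4 and pocket3 below 0.006 m and z of tube4 in the frame of pocket3 below 0.006 m) or (horizontal distance between tube4 and pocket4 below 0.006 m and z of tube4 in the frame of pocket4 below 0.006 m) or (horizontal distance between tube4 and pocket5 below 0.006 m and z of tube4 in the frame of pocket5 below 0.006 m) or (horizontal distance between tube4 and pocket6 below 0.006 m and z of tube4 in the frame of pocket6 below 0.006 m))); the robot touches nothing.
It fails at once if a tube was tipped over (more than 0.9 rad) (angle between any of tube1, tube2, tube3, tube4's own z axis and vertical above 0.9 rad).
It fails at once if the jar, the tip box or the carton was pushed more than 3 cm (distance of any of jar, tipbox, carton from where it was at the start of the episode above 0.03 m).
Of tube1, tube2, tube3, tube4 only 2 to 4 are there at a start; the rules pass over those that are not, and their reading is None.
At some moment in a run one of carousel, cap may be knocked a few centimetres aside while the robot is not near it.
It also fails if it takes over 210 s, if anything falls off the work surface, if the arm or the gripper's body presses on something with over 40 N, if the wrist force passes 120 N, or if a joint passes its speed limit or range.

## Robot

A 6-joint arm with a two-finger parallel gripper is mounted at the origin on the work surface. World frame = base frame: x ahead of the robot, y to its left, z up, the work surface at z = 0. Lengths are in m, angles in rad, forces in N, time in s.
With the tool pointing down it reaches from about 0.25 to 0.775 m from the base axis. Payload 4 kg.
Tool frame: the origin (TCP) lies at the very end of the fingers, on their centre line; the grasp point (between the pads) lies 19 mm behind it; z points along the fingers, y is the direction in which the jaws open and shut (so a half turn about z gives the same grasp; the last joint's range is limited). The gripper opens to 94 mm and grips with 3 to 60 N. Pads are 16 mm wide; open, the fingers measure 119 mm over their backs; the gripper's body (75 mm by 177 mm) begins 78 mm behind the grasp point.
Start: joints at [-1.255, 0.087, 1.371, -0, 1.684, -0.103], TCP at [0.224, -0.502, 0.206] pointing down, gripper open.
Joint ranges: [-3.1, 3.1], [-0.76, 2.03], [0.27, 2.55], [-1.08, 4.22], [0.17, 2.65], [-2.57, 2.57]. Speed limits (rad/s): [2.79, 2.79, 3.14, 3.14, 3.14, 3.14].

## Interface

Orientations are given as [roll, pitch, yaw] about the fixed x, y, z axes, in that order (R = Rz(yaw) Ry(pitch) Rx(roll)).
In Python, from bench import robot, snapshot, models gives the robot as it stands.
- The arm moves only by the tool arm_command, never from a script. Its argument "commands" is text: rows parted by semicolons, each of 7 numbers parted by spaces: the shift along the tool's x, y, z in mm, then the turn, a rotation vector about the tool's x, y, z in degrees, then the opening, from 0 (shut) to 1 (fully open). In form: tx ty tz rx ry rz hand; .... A call has 1 to 12 rows; each row shifts and turns the pose as measured when the row begins, along the tool's axes as they then stand; what a row does not reach is not made up. A row lasts 1/8 s, in which the tool goes at most 62.5 mm and 10.7 degrees, less where a joint would pass 70% of its speed; a pose out of reach is approached as far as the arm can. A call is refused whole if a number of a shift passes 62.5 or a number of a turn 10.7, either way. A call with a gripper value outside its range is refused whole. The fingers move at their own pace and stop on an object; the grip force is fixed at half the most. Time passes only in rows, so rows that do not move let the fingers close. It gives the time, the measured TCP pose, the force and the opening at its end, in the units of the state.
- robot.get_obs(): the state, without advancing time (a new reading comes with each control period).
- snapshot(name): name is "scene" or "top" or "wrist"; returns a dict with "img" (480x640x3 uint8, blue, green, red), "camera_matrix" (3x3 intrinsics, pixels), "dist" ([k1, k2, p1, p2, k3] as OpenCV has them; the pictures are not rectified), "origin" and "rotation" of the camera in the world. Camera axes: x right, y down, z forward; pixel columns grow to the right and rows downward; lengths in m; the calibration is good to about 2 mm. A picture is of the moment at which its call begins. There is no depth.
- robot.close_job(): hands the job in, once; it reports no verdict.
Trained networks look in a picture, given as the dict that the camera call returned (one of the last four; its "shot" number tells which), for a name from the list of things; names that differ only in an ending like _2 or _b are one class to them, and where a whole thing is asked for, a point or a joint stands for the part that bears it (a point fixed in the world has none). Each returns a list of dicts, best first, with "conf" (0 to 1); they miss things now and then, are a little off and sometimes report something else, mostly with a low value. They report only what shows in the picture. A call takes as long as a camera call.
- models.spot_in(query, picture): "bbox" ([left, top, width, height] as shares, 0 to 1, of the picture: columns of its width, rows of its height, round what is visible of it).
- models.tip_of(query, picture): "centre" ([column, row] as shares, 0 to 1, of the picture: columns of its width, rows of its height: a listed point, or the origin of a listed thing).
The state is a dict: "time": time; "joint_positions": joint angles; "qvel": joint speeds; "joint_torque": joint torques, N m; "tool_pos": TCP position; "ee_rot": TCP orientation; "wrist_force": force on the tool from outside, world axes, zero at the start; "wrist_torque": the same for the moment, N m; "width": finger opening in m.
Only numpy, scipy, OpenCV 4.12 (cv2) and the standard library are available. Lean on these libraries where they do the work, as an engineer would, in place of code of your own. Each camera call takes 0.05 s, during which the arm holds its last target. There are 200 camera calls.

## Working session

There is one attempt and no reset: what is moved stays moved. The work goes in short steps, Python scripts to look and compute and a tool call to move; the robot and the scene stay as the last step left them, time stands still between calls to the robot, and variables do not carry over. Pictures are saved under pics/ and viewed, about 12 in all and at most 16, crops included, and the job is handed in when it is done.

Besides the shell and the picture viewer there is one more tool, called after ">>>" as a command line: name --argument value ..., lists and objects as JSON in quotes. arm_command: Moves the arm, as the interface text tells. Its arguments: {"type":"object","properties":{"commands":{"type":"string"}},"required":["commands"]}

```bash
ls; mkdir -p pics; cat > h.py <<'E'
import numpy as np, cv2, sys
from bench import robot, snapshot, models
def shot(n,fn=None):
    p=snapshot(n)
    if fn: cv2.imwrite('pics/'+fn,p['img'])
    return p
def ray(p,px):
    K=np.array(p['camera_matrix']);d=np.array(p['dist'])
    u=cv2.undistortPoints(np.array([[px]],float),K,d)[0,0]
    v=np.array(p['rotation'])@np.array([u[0],u[1],1]);return np.array(p['origin']),v/np.linalg.norm(v)
def atz(p,px,z):
    o,v=ray(p,px);return o+v*(z-o[2])/v[2]
def tri(*ps):
    A=np.zeros((3,3));b=np.zeros(3);R=[ray(*q) for q in ps]
    for o,v in R:
        M=np.eye(3)-np.outer(v,v);A+=M;b+=M@o
    x=np.linalg.solve(A,b)
    return x,max(np.linalg.norm((np.eye(3)-np.outer(v,v))@(x-o)) for o,v in R)
def proj(p,X):
    R=np.array(p['rotation']).T
    return cv2.projectPoints((R@(np.array(X,float)-np.array(p['origin']))).reshape(1,1,3),np.zeros(3),np.zeros(3),np.array(p['camera_matrix']),np.array(p['dist']))[0][0,0]
def tip(p,n,k=0):
    r=models.tip_of(n,p)
    return [(np.array(q['centre'])*[640,480],q['conf']) for q in r]
def st():
    s=robot.get_obs();print('t',round(s['time'],2),'tcp',np.round(s['tool_pos'],4),'rpy',np.round(s['ee_rot'],3),'F',np.round(s['wrist_force'],1),'w',round(float(s['width']),4));return s
E
cat > a.py <<'E'
from h import *
s=st();print(s)
P={n:shot(n,n+'1.png') for n in('scene','top','wrist')}
for n,p in P.items(): print(n,np.round(p['origin'],3),np.round(p['rotation'],3).tolist(),np.round(p['camera_matrix'],1).tolist(),p['dist'])
for q in 'feeder spindle_seat slot_floor key kit carousel boss_top cap rack tube1 tube2 tube3 tube4 pocket1 pocket4 jar tipbox carton'.split():
    r=[tip(P[n],q) for n in('scene','top')]
    print(q,[[(np.round(a).tolist(),round(c,2)) for a,c in x[:5]] for x in r], *( [np.round(tri((P['scene'],r[0][0][0]),(P['top'],r[1][0][0]))[0],3),round(tri((P['scene'],r[0][0][0]),(P['top'],r[1][0][0]))[1],4)] if r[0] and r[1] else []))
E
python3 a.py
```

```text
pics
t 0.0 tcp [ 0.2235 -0.502   0.2043] rpy [-3.139 -0.     0.419] F [0.4 1.  0.6] w 0.0938
{'time': 0.0, 'joint_positions': array([-1.25513816e+00,  8.79422531e-02,  1.37219192e+00, -4.23472193e-05,
        1.68361528e+00, -1.03125365e-01]), 'qvel': array([-0.00069466, -0.00085386,  0.00058963, -0.00040243,  0.0001808 ,
       -0.00196414]), 'joint_torque': array([-5.51946250e-04, -3.40180421e+01, -3.02427578e+01,  7.15322443e-02,
        3.27354600e-02, -1.69367786e-04]), 'tool_pos': array([ 0.22345941, -0.50197283,  0.20434278]), 'ee_rot': array([-3.13944298e+00, -1.80161943e-04,  4.18778619e-01]), 'wrist_force': array([0.40543938, 1.02686814, 0.59563258]), 'wrist_torque': array([-0.02323819, -0.00947276, -0.04014733]), 'width': 0.09381321891634334}
scene [0.863 0.393 0.873] [-2.622, 0.004, 2.565] [[479.4, 0.0, 308.6], [0.0, 479.4, 239.3], [0.0, 0.0, 1.0]] [-0.01444627  0.          0.          0.          0.        ]
top [ 0.484 -0.008  1.097] [-3.034, 0.005, -1.598] [[451.6, 0.0, 319.6], [0.0, 451.6, 241.3], [0.0, 0.0, 1.0]] [-0.0181235  0.         0.         0.         0.      
[... 1988 characters left out ...]
, 300.0], 0.59)]] [0.674 0.193 0.985] 0.4074
pocket4 [[([494.0, 378.0], 0.78), ([467.0, 328.0], 0.77), ([440.0, 369.0], 0.71), ([438.0, 337.0], 0.65), ([467.0, 390.0], 0.6)], [([181.0, 271.0], 0.94), ([199.0, 282.0], 0.92), ([161.0, 276.0], 0.86), ([199.0, 306.0], 0.67), ([153.0, 300.0], 0.59)]] [0.674 0.193 0.985] 0.4074
jar [[([308.0, 383.0], 0.86)], [([228.0, 185.0], 0.78), ([465.0, 266.0], 0.62)]] [0.674 0.193 0.985] 0.4074
tipbox [[([191.0, 200.0], 0.82)], [([270.0, 322.0], 0.67), ([418.0, 179.0], 0.66), ([163.0, 277.0], 0.17)]] [0.674 0.193 0.985] 0.4074
carton [[([465.0, 356.0], 0.74), ([342.0, 173.0], 0.73), ([235.0, 304.0], 0.6)], [([314.0, 167.0], 0.96)]] [0.674 0.193 0.985] 0.4074
```

```bash
sed -i "s/v=np.array(p\['rotation'\])@/v=cv2.Rodrigues(np.array(p['rotation'],float))[0]@/; s/R=np.array(p\['rotation'\]).T/R=cv2.Rodrigues(np.array(p['rotation'],float))[0].T/" h.py
cat > b.py <<'E'
from h import *
P={n:shot(n,n+'1.png') for n in('scene','top','wrist')}
cv2.imwrite('pics/m1.png',np.vstack([cv2.resize(np.hstack([P['scene']['img'],P['top']['img']]),(800,300))]))
p,q=P['scene'],P['top']
for a,b,n in [((308,226),(327,239),'seat'),((306,234),(319,236),'slotfl'),((343,167),(374,315),'key'),((464,356),(178,293),'car'),((471,349),(166,289),'boss'),((423,249),(268,320),'cap'),((263,134),(456,270),'rack'),((248,143),(462,268),'t1'),((257,132),(451,243),'t2'),((308,383),(228,185),'jar'),((191,200),(418,179),'tipbox'),((235,304),(314,167),'carton'),((306,246),(326,240),'feeder')]:
    x,e=tri((p,a),(q,b));print(n,np.round(x,3),round(e,4))
E
python3 b.py
```

```text
seat [0.4   0.11  1.009] 0.1609
slotfl [0.404 0.105 1.01 ] 0.1568
key [0.375 0.148 0.987] 0.1907
car [0.542 0.002 0.881] 0.126
boss [0.543 0.004 0.871] 0.128
cap [0.5   0.076 0.928] 0.1753
rack [0.023 0.198 1.071] 0.1715
t1 [-0.077  0.2    1.102] 0.1542
t2 [0.045 0.187 1.076] 0.1807
jar [0.478 0.029 1.007] 0.0811
tipbox [-0.2    0.111  1.256] 0.1268
carton [0.323 0.062 1.104] 0.1043
feeder [0.394 0.098 1.016] 0.1502
```

View pics/scene1.png

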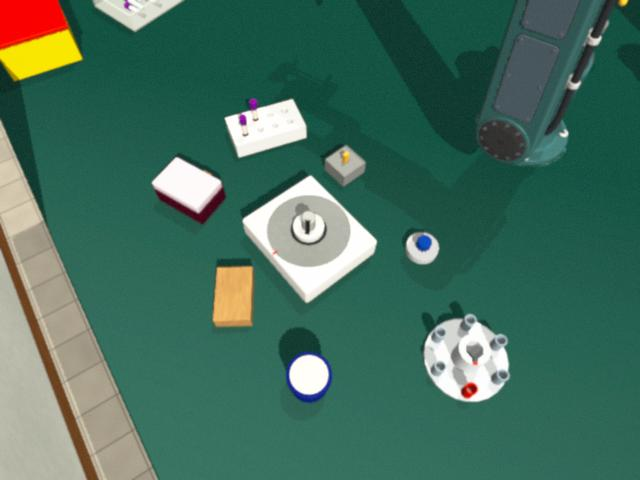

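View pics/top1.png

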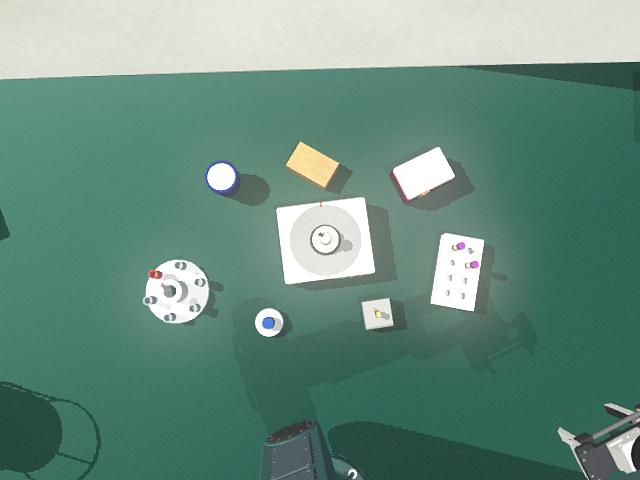

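```bash
sed -i "s/cv2.Rodrigues(np.array(p\['rotation'\],float))\[0\]/Rot.from_euler('xyz',p['rotation']).as_matrix()/; 1a from scipy.spatial.transform import Rotation as Rot" h.py
sed -i 's/^cv2.*$//' b.py; cat >> b.py <<'E'
w=P['wrist']; s=robot.get_obs()
T=Rot.from_euler('xyz',s['ee_rot']).as_matrix()
print('cam in tool',T.T@(np.array(w['origin'])-s['tool_pos']));print(np.round(T.T@Rot.from_euler('xyz',w['rotation']).as_matrix(),3))
for n in ('pocket1','pocket2'): 
    for k in(p,q): print([(np.round(a).tolist(),round(c,2)) for a,c in tip(k,n)])
E
python3 b.py
```

```text
seat [ 0.6   -0.022  0.066] 0.0015
slotfl [ 0.61  -0.007  0.066] 0.0023
key [ 0.426 -0.133  0.012] 0.0048
car [0.488 0.339 0.001] 0.0017
boss [0.499 0.342 0.072] 0.0036
cap [0.416 0.124 0.011] 0.0027
rack [ 0.525 -0.337 -0.006] 0.0
t1 [ 0.54  -0.379 -0.072] 0.01
t2 [ 0.573 -0.295  0.073] 0.0144
jar [ 0.754  0.219 -0.013] 0.0011
tipbox [ 0.755 -0.256 -0.007] 0.0015
carton [ 0.794  0.005 -0.022] 0.0027
feeder [ 0.606 -0.021 -0.007] 0.0013
cam in tool [ 0.06447099 -0.00023476 -0.17896391]
[[-0.001 -0.974 -0.227]
 [ 1.    -0.    -0.001]
 [ 0.001 -0.227  0.974]]
[([466.0, 328.0], 0.94), ([435.0, 338.0], 0.83), ([467.0, 392.0], 0.8), ([494.0, 380.0], 0.63), ([497.0, 347.0], 0.63), ([438.0, 369.0], 0.63)]
[([180.0, 268.0], 0.96), ([159.0, 277.0], 0.93), ([172.0, 317.0], 0.91), ([153.0, 299.0], 0.82), ([199.0, 280.0], 0.76), ([198.0, 310.0], 0.64)]
[([466.0, 328.0], 0.94), ([435.0, 338.0], 0.83), ([467.0, 392.0], 0.8), ([494.0, 380.0], 0.63), ([497.0, 347.0], 0.63), ([438.0, 369.0], 0.63)]
[([180.0, 268.0], 0.96), ([159.0, 277.0], 0.93), ([172.0, 317.0], 0.91), ([153.0, 299.0], 0.82), ([199.0, 280.0], 0.76), ([198.0, 310.0], 0.64)]
```

>>> arm_command --commands "42 -32 0 0 0 0 1;42 -32 0 0 0 0 1;42 -32 0 0 0 0 1;42 -32 0 0 0 0 1;42 -32 0 0 0 0 1;42 -32 0 0 0 0 1;42 -32 10 0 0 0 1;42 -32 10 0 0 0 1;0 0 0 0 0 0 1"

```text
time: 3.58
tool_pos: [0.4331, -0.1219, 0.1855]
ee_rot: [3.138, -0.004, 0.416]
wrist_force: [0.3, -1.3, 0.8]
width: 0.0938
```

```bash
cat > go.py <<'E'
# go.py x y z [yaw_deg]: what remains, in tool axes (mm,deg)
from h import *
def togo(x,y,z,yaw=None):
    s=st();T=Rot.from_euler('xyz',s['ee_rot']).as_matrix()
    d=T.T@(np.array([x,y,z])-s['tool_pos'])*1000
    print('shift mm',np.round(d,1))
    if yaw is not None:
        e=(yaw-np.degrees(s['ee_rot'][2])+180)%360-180
        Td=Rot.from_euler('xyz',[np.pi,0,np.radians(yaw)]).as_matrix()
        print('turn rotvec deg',np.round(np.degrees(Rot.from_matrix(T.T@Td).as_rotvec()),2))
    print('q',np.round(s['joint_positions'],2))
if __name__=='__main__': togo(*map(float,sys.argv[1:]))
E
cat > c.py <<'E'
from h import *
st();w=shot('wrist','w1.png');q=shot('top')
for n in('key','kit'):
    a=tip(w,n);b=tip(q,n);print(n,[(np.round(x),round(c,2),np.round(atz(w,x,0.006 if n=='key' else 0),4)) for x,c in a], [ (np.round(x),round(c,2),np.round(atz(q,x,0),4)) for x,c in b])
E
python3 c.py
```

```text
t 3.58 tcp [ 0.4331 -0.1219  0.1855] rpy [ 3.138 -0.004  0.416] F [ 0.3 -1.3  0.8] w 0.0938
key [(array([336., 229.]), 0.69, array([ 0.4309, -0.137 ,  0.006 ]))] [(array([320., 235.]), 0.47, array([ 0.6197, -0.0073,  0.    ]))]
kit [(array([331., 229.]), 0.76, array([ 0.4285, -0.1335,  0.    ]))] [(array([419., 176.]), 0.69, array([ 0.7595, -0.2565,  0.    ])), (array([379., 315.]), 0.49, array([ 0.4208, -0.1427,  0.    ]))]
```

View pics/w1.png

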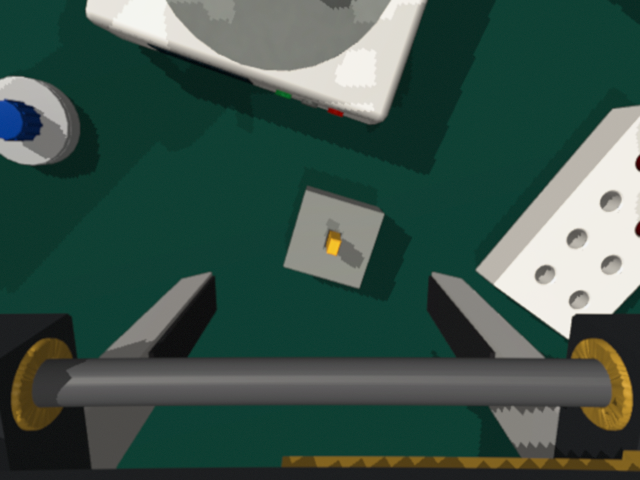

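```bash
cat > d.py <<'E'
from h import *
w=shot('wrist');im=w['img'];h=cv2.cvtColor(im,cv2.COLOR_BGR2HSV)
r=im[150:320,250:420];hh=h[150:320,250:420]
m=((hh[...,1]<40)&(hh[...,2]>110)).astype(np.uint8)
m=cv2.morphologyEx(m,cv2.MORPH_CLOSE,np.ones((15,15)));m=cv2.morphologyEx(m,cv2.MORPH_OPEN,np.ones((9,9)))
c=max(cv2.findContours(m,0,2)[0],key=cv2.contourArea);bx=cv2.boxPoints(cv2.minAreaRect(c))+[250,150]
print(bx);B=np.array([atz(w,x,.036) for x in bx]);print(np.round(B,4),'c',B.mean(0),[round(float(np.linalg.norm(B[i]-B[i-1])),4) for i in range(4)],[round(float(np.degrees(np.arctan2(*(B[i]-B[i-1])[[1,0]]))),1) for i in range(4)])
y=((hh[...,1]>120)&(hh[...,0]>10)&(hh[...,0]<35))
ys,xs=np.nonzero(y);print('yel',xs.mean()+250,ys.mean()+150,len(xs),np.percentile(hh[...,2][y],[5,50,95]))
top=y&(hh[...,2]>220);ys,xs=np.nonzero(top);u=(xs.mean()+250,ys.mean()+150);print(u,len(xs),atz(w,u,.06))
cv2.imwrite('pics/w1c.png',cv2.resize(im[190:290,280:390],None,fx=5,fy=5,interpolation=cv2.INTER_NEAREST))
E
python3 d.py
```

```text
[[278.13208771 263.03772736]
 [300.01886749 186.43396759]
 [377.94338226 208.69811249]
 [356.05660248 285.30187988]]
[[ 0.3911 -0.1067  0.036 ]
 [ 0.4548 -0.0992  0.036 ]
 [ 0.4629 -0.1619  0.036 ]
 [ 0.3987 -0.1721  0.036 ]] c [ 0.42687736 -0.13497342  0.036     ] [0.0659, 0.0641, 0.0632, 0.065] [96.6, 6.7, -82.7, -170.9]
yel 327.681660899654 239.3114186851211 289 [116. 208. 245.]
(np.float64(327.6363636363636), np.float64(243.04545454545456)) 132 [ 0.4269744  -0.13405347  0.06      ]
```

View pics/w1c.png

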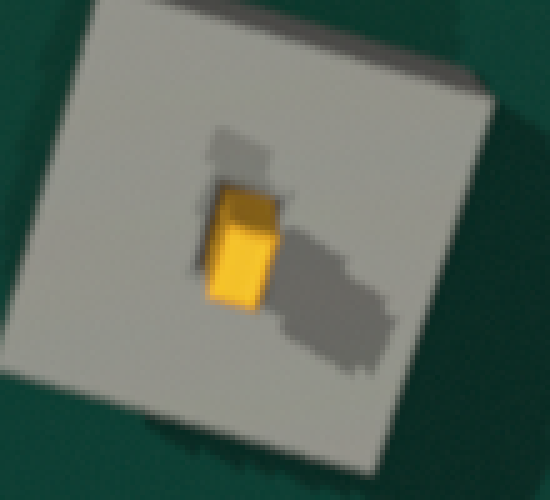

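```bash
python3 go.py 0.427 -0.1345 0.13 8
```

```text
t 3.92 tcp [ 0.4323 -0.1264  0.1866] rpy [ 3.136 -0.005  0.407] F [ 0.1 -0.1  0.2] w 0.0938
shift mm [-8.3  5.  56.6]
turn rotvec deg [ 0.29 -0.31 15.34]
q [-0.41 -0.14  1.63 -0.    1.64  0.75]
```

>>> arm_command --commands "-4 2.5 10 0.1 -0.1 7.5 0.5;-4 2.5 10 0.1 -0.1 7.5 0.5;0 0 18 0 0 0 0.4;0 0 18 0 0 0 0.3;0 0 0 0 0 0 0.3;0 0 0 0 0 0 0.3"

```text
time: 4.68
tool_pos: [0.4255, -0.1383, 0.129]
ee_rot: [3.139, -0.004, 0.135]
wrist_force: [-0.2, -0.4, 0.4]
width: 0.0375
```

```bash
python3 go.py 0.427 -0.1345 0.05 8; cat > e.py <<'E'
from h import *
w=shot('wrist');im=w['img'];h=cv2.cvtColor(im,cv2.COLOR_BGR2HSV)
y=((h[...,1]>120)&(h[...,0]>10)&(h[...,0]<35)&(h[...,2]>200));y[330:]=0
n,l,s,c=cv2.connectedComponentsWithStats(y.astype(np.uint8))
for i in range(1,n):
    if s[i,4]>60:
        r=cv2.minAreaRect(np.argwhere(l==i)[:,::-1].astype(np.float32));bx=np.array([atz(w,x,.06) for x in cv2.boxPoints(r)])
        e=[bx[i]-bx[i-1] for i in range(4)];print(c[i],s[i,4],np.round(atz(w,c[i],.06),4),[(round(float(np.linalg.norm(v)),4),round(float(np.degrees(np.arctan2(v[1],v[0]))),1)) for v in e[:2]])
E
python3 e.py
```

```text
t 4.67 tcp [ 0.4255 -0.1383  0.129 ] rpy [ 3.139 -0.004  0.135] F [-0.2 -0.4  0.4] w 0.0375
shift mm [ 1.7 -3.7 79. ]
turn rotvec deg [ 0.13 -0.21 -0.27]
q [-0.44 -0.12  1.73  0.    1.53  0.99]
[315.26086957 248.30434783] 207 [ 0.4272 -0.1344  0.06  ] [(0.0105, 7.4), (0.0066, -82.3)]
```

>>> arm_command --commands "1.7 -3.7 25 0 0 0 0.3;0 0 25 0 0 0 0.3;0 0 20 0 0 0 0.3;0 0 6 0 0 0 0.3;0 0 0 0 0 0 0.3;0 0 0 0 0 0 0.3"

```text
time: 5.48
tool_pos: [0.4315, -0.1363, 0.057]
ee_rot: [3.133, -0.014, 0.138]
wrist_force: [0.0, 0.2, -0.2]
width: 0.028
```

```bash
python3 go.py 0.4272 -0.1344 0.049 7.5
```

```text
t 5.47 tcp [ 0.4315 -0.1363  0.057 ] rpy [ 3.133 -0.014  0.138] F [ 0.   0.2 -0.2] w 0.028
shift mm [-4.1 -2.5  7.9]
turn rotvec deg [ 0.48 -0.78  0.38]
q [-0.43 -0.06  1.82  0.    1.37  1.  ]
```

>>> arm_command --commands "-4 -2.5 4 0.5 -0.8 0.4 0.3;0 0 4 0 0 0 0.3;0 0 0 0 0 0 0.3"

```text
time: 5.85
tool_pos: [0.428, -0.1347, 0.05]
ee_rot: [3.141, -0.001, 0.13]
wrist_force: [0.8, 0.9, 0.6]
width: 0.0287
```

```bash
python3 go.py 0.4272 -0.1344 0.049 7.5
```

```text
t 5.85 tcp [ 0.428  -0.1347  0.05  ] rpy [ 3.141e+00 -1.000e-03  1.300e-01] F [0.8 0.9 0.6] w 0.0287
shift mm [-0.8 -0.4  1. ]
turn rotvec deg [ 0.04 -0.08 -0.04]
q [-0.43 -0.05  1.83  0.    1.36  1.01]
```

Close and lift clear.

>>> arm_command --commands "0 0 0 0 0 0 0;0 0 0 0 0 0 0;0 0 0 0 0 0 0;0 0 0 0 0 0 0;0 0 -10 0 0 0 0;0 0 -20 0 0 0 0;0 0 -25 0 0 0 0;0 0 -30 0 0 0 0;0 0 -30 0 0 0 0;0 0 -30 0 0 0 0;0 0 0 0 0 0 0"

```text
time: 7.22
tool_pos: [0.4279, -0.1346, 0.203]
ee_rot: [3.139, -0.004, 0.13]
wrist_force: [-0.6, -1.1, -1.2]
width: 0.0076
```

```bash
python3 go.py 0.6 -0.022 0.19; python3 - <<'E'
from h import *
w=shot('wrist');im=w['img'];cv2.imwrite('pics/w2.png',im)
E
```

```text
t 7.22 tcp [ 0.4279 -0.1346  0.203 ] rpy [ 3.139 -0.004  0.13 ] F [-0.6 -1.1 -1.2] w 0.0076
shift mm [185.2 -89.4  13.6]
q [-0.43 -0.14  1.6   0.    1.68  1.01]
```

View pics/w2.png

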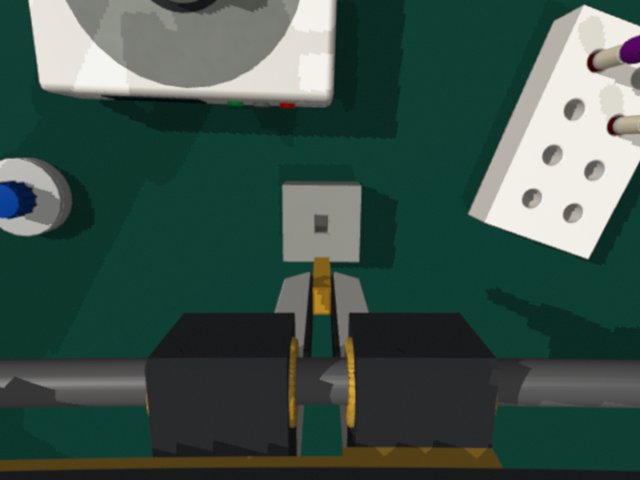

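>>> arm_command --commands "33 -22 0 0 0 0 0;33 -22 0 0 0 0 0;32 -22 0 0 0 0 0;32 -22 0 0 0 0 0;0 0 0 0 0 0 0;0 0 0 0 0 0 0"

```text
time: 8.02
tool_pos: [0.5423, -0.0271, 0.1889]
ee_rot: [-3.137, 0.017, 0.128]
wrist_force: [-0.8, -0.0, -0.4]
width: 0.0073
```

```bash
cat > f.py <<'E'
from h import *
st();w=shot('wrist','w3.png');q=shot('top');s=shot('scene')
for n in('spindle_seat','slot_floor','feeder'):
    for p in(w,q,s): print(n,[(np.round(x,1),round(c,2),np.round(atz(p,x,{'s':.075,'f':0}[n[0]]-(.008 if n[1]=='l' else 0)),4)) for x,c in tip(p,n)[:2]])
cv2.imwrite('pics/w3c.png',cv2.resize(w['img'][:300,160:480],None,fx=2,fy=2,interpolation=cv2.INTER_CUBIC))
E
python3 f.py
```

```text
t 8.03 tcp [ 0.5423 -0.0271  0.1889] rpy [-3.137  0.017  0.128] F [-0.8 -0.  -0.4] w 0.0073
spindle_seat [(array([318.9, 147.7]), 0.58, array([ 0.6   , -0.0174,  0.075 ])), (array([147.3, 329.9]), 0.29, array([0.4522, 0.0924, 0.075 ]))]
spindle_seat []
spindle_seat [(array([307.3, 225.5]), 0.67, array([ 0.6024, -0.0184,  0.075 ])), (array([465.1, 328. ]), 0.3, array([0.4863, 0.3061, 0.075 ]))]
slot_floor [(array([306.3, 130.1]), 0.79, array([ 0.6102, -0.0074,  0.067 ]))]
slot_floor []
slot_floor [(array([307.6, 232.1]), 0.84, array([ 0.6076, -0.0096,  0.067 ]))]
feeder [(array([322.7, 143.4]), 0.76, array([ 0.6014, -0.0196,  0.    ]))]
feeder [(array([268.9, 322.3]), 0.49, array([0.4115, 0.1209, 0.    ]))]
feeder [(array([306.9, 245.3]), 0.72, array([ 0.6049, -0.017 ,  0.    ])), (array([310. , 224.5]), 0.62, array([ 0.5717, -0.056 ,  0.    ]))]
```

View pics/w3c.png

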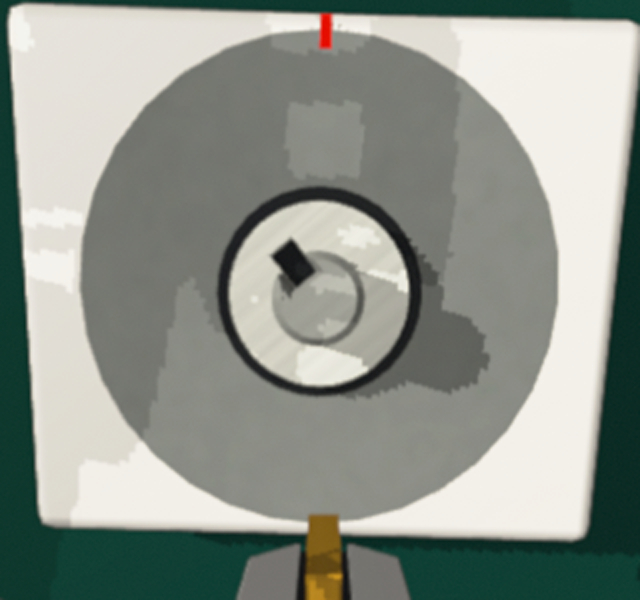

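>>> arm_command --commands "6 18 -2 0 0 0 0;4 18 -2 0 -0.9 0 0;0 0 -2 0 0 -9.5 0;0 0 -2 0 0 -9.5 0;0 0 -2 0 0 -9.5 0;0 0 0 0 0 -9.5 0;0 0 0 0 0 0 0;0 0 0 0 0 0 0"

```text
time: 9.62
tool_pos: [0.5625, -0.0723, 0.2005]
ee_rot: [-3.12, 0.025, 0.802]
wrist_force: [-0.9, -0.2, -1.3]
width: 0.0075
```

```bash
cat > g.py <<'E'
from h import *
st();w=shot('wrist','w4.png');im=w['img'];h=cv2.cvtColor(im,cv2.COLOR_BGR2HSV)
for n in('spindle_seat','slot_floor','feeder','key'):
    print(n,[(np.round(x,1),round(c,2),np.round(atz(w,x,{'s':.075,'f':0,'k':.14}[n[0]]-(.008 if n[1]=='l' else 0)),4)) for x,c in tip(w,n)[:2]])
c=proj(w,[.6,-.018,.075]).astype(int);print(c)
W=60;r=h[c[1]-W:c[1]+W,c[0]-W:c[0]+W];m=(r[...,2]<60).astype(np.uint8)
n,l,s,cc=cv2.connectedComponentsWithStats(m)
for i in range(1,n):
    if s[i,4]>60:
        pts=np.argwhere(l==i)[:,::-1]+c-W;g=np.array([atz(w,p,.075)[:2] for p in pts.astype(float)])*1000
        R=cv2.minAreaRect(g.astype(np.float32));print(s[i],np.round(R[0],1),np.round(R[1],1),R[2],np.round(cv2.boxPoints(R),1).tolist())
        if s[i,4]>1500:
            for z in(.06,.075): print(z,cv2.fitEllipse(np.array([atz(w,p,z)[:2]*1000 for p in (cv2.convexHull(pts.astype(np.int32))[:,0]).astype(float)],np.float32)))
cv2.imwrite('pics/w4c.png',cv2.resize(im[max(0,c[1]-75):c[1]+75,c[0]-100:c[0]+100],None,fx=4,fy=4,interpolation=cv2.INTER_CUBIC))
E
python3 g.py
```

```text
t 9.62 tcp [ 0.5625 -0.0723  0.2005] rpy [-3.12   0.025  0.802] F [-0.9 -0.2 -1.3] w 0.0075
spindle_seat [(array([309.6, 135.8]), 0.7, array([ 0.5997, -0.0173,  0.075 ])), (array([322.5, 260.2]), 0.65, array([ 0.5436, -0.0879,  0.075 ]))]
slot_floor [(array([312.8, 116.7]), 0.95, array([ 0.61  , -0.0094,  0.067 ]))]
feeder [(array([311.6, 135.8]), 0.89, array([ 0.5977, -0.0165,  0.    ]))]
key [(array([320.9, 264.1]), 0.86, array([ 0.5561, -0.0755,  0.14  ])), (array([316.2, 136.2]), 0.48, array([ 0.6049, -0.0216,  0.14  ]))]
[310 136]
[  13    8   98  101 1359] [600.7 -18. ] [66.7 67.2] 46.021514892578125 [[553.2999877929688, -18.600000381469727], [601.7000122070312, -65.30000305175781], [648.0, -17.299999237060547], [599.5999755859375, 29.299999237060547]]
[ 54  30  13  19 204] [609.4  -7.6] [12.4  7.8] 39.78101348876953 [[602.2000122070312, -8.600000381469727], [607.2000122070312, -14.600000381469727], [616.7000122070312, -6.699999809265137], [611.7000122070312, -0.699999988079071]]
```

View pics/w4c.png

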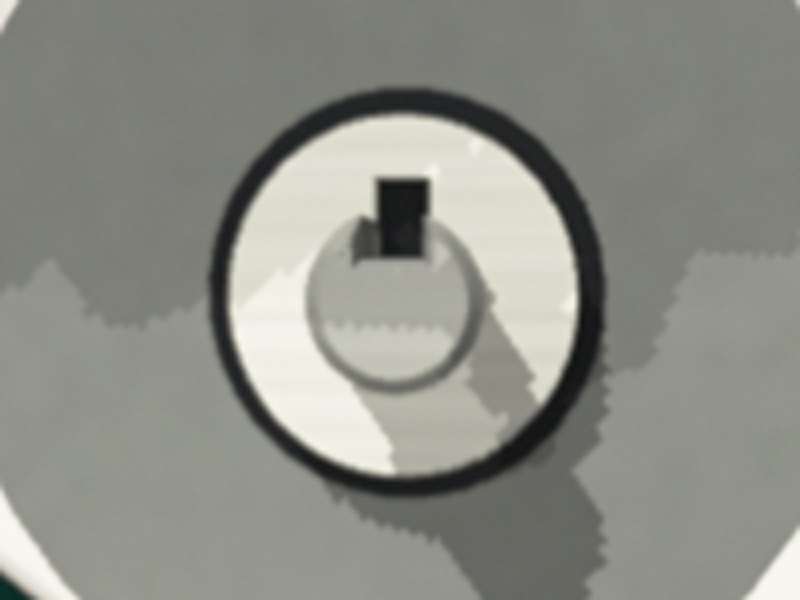

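```bash
cat > k.py <<'E'
from h import *
st();w=shot('wrist')
f=lambda x,y:(210+x/4,61+y/4)
a=atz(w,f(404,178),.075);b=atz(w,f(402.5,257),.075);print('slot dir',np.degrees(np.arctan2(*(a-b)[[1,0]])),'outer end',a)
c=atz(w,f(404,295.5),.075);print('collar c',c,'outer end dist',np.linalg.norm(a-c),'dir',np.degrees(np.arctan2(*(a-c)[[1,0]])))
print('spindle top c',atz(w,f(388,299),.109),atz(w,f(394,301),.106))
for x in((230,295),(578,295),(404,113),(404,478)): print(np.linalg.norm(atz(w,f(*x),.075)-c))
E
python3 k.py
```

```text
t 9.88 tcp [ 0.5621 -0.0715  0.2006] rpy [-3.12   0.024  0.804] F [-0.1 -0.6 -0.4] w 0.0075
slot dir 44.474239802281964 outer end [ 0.61383518 -0.00282576  0.075     ]
collar c [ 0.60037846 -0.01657828  0.075     ] outer end dist 0.019240978403088343 dir 45.62283585062216
spindle top c [ 0.59959374 -0.01609235  0.109     ] [ 0.59991145 -0.01686296  0.106     ]
0.030100922914286326
0.029984829669663572
0.02958198857389624
0.031327475198658
```

```bash
python3 go.py 0.6103 -0.0067 0.168 45
```

```text
t 9.93 tcp [ 0.5621 -0.0715  0.2006] rpy [-3.12   0.024  0.804] F [ 0.8  0.1 -1.3] w 0.0076
shift mm [80.9 -9.6 30.9]
turn rotvec deg [-1.22  1.41  1.06]
q [-0.22  0.15  1.31 -0.01  1.71  0.55]
```

>>> arm_command --commands "0 0 0 -1.2 1.4 1 0;27 -3 3 0 0 0 0;27 -3 3 0 0 0 0;26 -3 3 0 0 0 0;0 0 0 0 0 0 0;0 0 0 0 0 0 0"

```text
time: 10.68
tool_pos: [0.6123, -0.0077, 0.1929]
ee_rot: [3.137, -0.004, 0.781]
wrist_force: [0.2, 0.1, -0.3]
width: 0.0074
```

```bash
python3 go.py 0.6103 -0.0067 0.163 45
```

```text
t 10.68 tcp [ 0.6123 -0.0077  0.1929] rpy [ 3.137 -0.004  0.781] F [ 0.2  0.1 -0.3] w 0.0074
shift mm [-0.9 -2.2 29.9]
turn rotvec deg [ 0.28 -0.25 -0.26]
q [-0.11  0.22  1.24  0.    1.67  0.68]
```

>>> arm_command --commands "-0.9 -2.2 10 0.3 -0.2 -0.2 0;0 0 10 0 0 0 0;0 0 9 0 0 0 0;0 0 0 0 0 0 0;0 0 0 0 0 0 0"

```text
time: 11.3
tool_pos: [0.6085, -0.0088, 0.1616]
ee_rot: [-3.141, 0.0, 0.781]
wrist_force: [0.2, 0.2, -0.3]
width: 0.0073
```

```bash
python3 go.py 0.6103 -0.0067 0.15 45; python3 - <<'E'
from h import *
w=shot('wrist');cv2.imwrite('pics/w5.png',cv2.resize(w['img'][140:360,200:440],None,fx=2.5,fy=2.5,interpolation=cv2.INTER_CUBIC))
E
```

```text
t 11.3 tcp [ 0.6085 -0.0088  0.1616] rpy [-3.141  0.     0.781] F [ 0.2  0.2 -0.3] w 0.0073
shift mm [ 2.8 -0.2 11.6]
turn rotvec deg [-0.06  0.01 -0.24]
q [-0.11  0.23  1.29  0.    1.62  0.68]
```

View pics/w5.png

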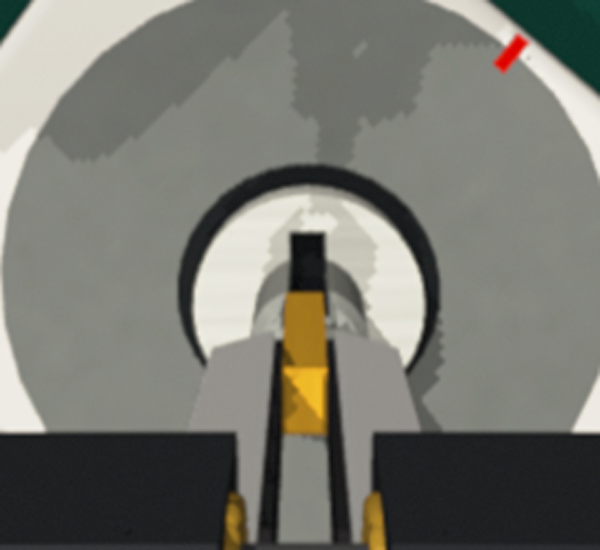

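```bash
python3 - <<'E'
from h import *
s=st();w=shot('wrist');f=lambda x,y:(200+x/2.5,140+y/2.5);g=lambda p:np.round((np.array(p)-[200,140])*2.5,1)
T=Rot.from_euler('xyz',s['ee_rot']).as_matrix()
for v in((-.8+4.5,0,44),(-.8+6,0,40),(-.8+6,0,0),(-.8-6,0,-10),(-.8+6,0,-10)): print('key',v,g(proj(w,s['tool_pos']+T@(np.array(v)/1000))))
u=np.array([.7071,.7071,0])
for z in(.075,):
  for ax in((.6002,-.0168),):
    print('slot out',g(proj(w,np.array([*ax,z])+.0205*u)),'inner top',g(proj(w,np.array([*ax,z])+.0065*u)))
print('collar', atz(w,f(308.5,185),.075),atz(w,f(192,300),.075),atz(w,f(425,300),.075),'slot',atz(w,f(307.5,233),.075))
E
```

```text
t 11.35 tcp [ 0.6085 -0.0088  0.1615] rpy [-3.14   0.     0.781] F [ 0.1  0.9 -0.5] w 0.0076
key (3.7, 0, 44) [306.8 292.3]
key (5.2, 0, 40) [306.9 290.5]
key (5.2, 0, 0) [307.5 349.8]
key (-6.8, 0, -10) [307.6 435.8]
key (5.2, 0, -10) [307.6 368.7]
slot out [306.  228.2] inner top [306.3 281.3]
collar [0.62305937 0.00511509 0.075     ] [0.58040046 0.00530711 0.075     ] [ 0.62290412 -0.03755897  0.075     ] slot [ 0.61407679 -0.00344244  0.075     ]
```

>>> arm_command --commands "2.4 0.7 4 0 0 0 0;0 0 4 0 0 0 0;0 0 4 0 0 0 0;0 0 0 0 0 0 0"

```text
time: 11.9
tool_pos: [0.6113, -0.0073, 0.1493]
ee_rot: [-3.141, -0.0, 0.782]
wrist_force: [-0.1, -0.0, -0.4]
width: 0.0075
```

```bash
python3 go.py 0.6103 -0.0067 0.15 45; python3 - <<'E'
from h import *
w=shot('wrist');cv2.imwrite('pics/w6.png',cv2.resize(w['img'][140:360,200:440],None,fx=2.5,fy=2.5,interpolation=cv2.INTER_CUBIC))
E
```

```text
t 11.9 tcp [ 0.6113 -0.0073  0.1493] rpy [-3.141 -0.     0.782] F [-0.1 -0.  -0.4] w 0.0075
shift mm [-0.3 -1.1 -0.7]
turn rotvec deg [-0.01 -0.02 -0.21]
q [-0.1   0.24  1.31  0.    1.59  0.68]
```

View pics/w6.png

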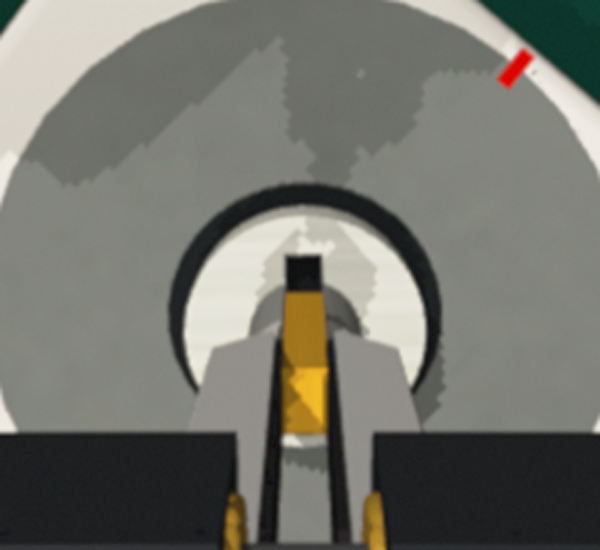

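>>> arm_command --commands "0 0 5 0 0 0 0;0 0 5 0 0 0 0;0 0 5 0 0 0 0;0 0 5 0 0 0 0;0 0 5 0 0 0 0;0 0 0 0 0 0 0"

```text
time: 12.7
tool_pos: [0.6112, -0.0073, 0.1226]
ee_rot: [-3.141, -0.0, 0.782]
wrist_force: [0.8, -0.8, -0.2]
width: 0.0074
```

```bash
python3 go.py 0.6113 -0.0073 0.111 45
```

```text
t 12.7 tcp [ 0.6112 -0.0073  0.1226] rpy [-3.141 -0.     0.782] F [ 0.8 -0.8 -0.2] w 0.0074
shift mm [ 0.   0.1 11.6]
turn rotvec deg [-0.02 -0.02 -0.21]
q [-0.1   0.25  1.35  0.    1.54  0.68]
```

>>> arm_command --commands "0 0 3 0 0 0 0;0 0 3 0 0 0 0;0 0 3 0 0 0 0;0 0 0 0 0 0 0"

```text
time: 13.2
tool_pos: [0.6115, -0.0073, 0.1133]
ee_rot: [3.141, -0.001, 0.782]
wrist_force: [0.1, -0.4, -0.1]
width: 0.0076
```

>>> arm_command --commands "0 0 2 0 0 0 0;0 0 1 0 0 0 0;0 0 0 0 0 0 0"

```text
time: 13.58
tool_pos: [0.6119, -0.0074, 0.1112]
ee_rot: [3.14, -0.002, 0.782]
wrist_force: [-0.4, 0.5, -0.9]
width: 0.0077
```

>>> arm_command --commands "0 0 1 0 0 0 0;0 0 0 0 0 0 0.2;0 0 0 0 0 0 0.2;0 0 0 0 0 0 0.3;0 0 -15 0 0 0 0.3;0 0 -20 0 0 0 0.3;0 0 -30 0 0 0 0.3;0 0 -30 0 0 0 0.3;0 0 0 0 0 0 0.3"

```text
time: 14.7
tool_pos: [0.6122, -0.0074, 0.2114]
ee_rot: [3.138, -0.004, 0.782]
wrist_force: [0.8, 0.2, -0.7]
width: 0.0282
```

```bash
python3 - <<'E'
from h import *
s=st();w=shot('wrist');t=shot('top')
for p in(w,t): print([(x,round(c,2),atz(p,x,.067)) for x,c in tip(p,'key')])
h=cv2.cvtColor(w['img'],cv2.COLOR_BGR2HSV);y=((h[...,1]>120)&(h[...,0]>10)&(h[...,0]<35)&(h[...,2]>200));y[330:]=0
n,l,S,c=cv2.connectedComponentsWithStats(y.astype(np.uint8))
for i in range(1,n):
    if S[i,4]>60:
        a,b=atz(w,S[i,:2].astype(float),.121),atz(w,(S[i,:2]+S[i,2:4]).astype(float),.121)
        print(c[i],S[i],atz(w,c[i],.121),np.linalg.norm(a-b))
cv2.imwrite('pics/w7.png',cv2.resize(w['img'][100:360,180:460],None,fx=2.2,fy=2.2))
E
```

```text
t 14.7 tcp [ 0.6122 -0.0074  0.2114] rpy [ 3.138 -0.004  0.782] F [ 0.8  0.2 -0.7] w 0.0282
[(array([323.52 , 227.808]), 0.85, array([ 0.6133699, -0.0083106,  0.067    ])), (array([279.616, 421.296]), 0.55, array([ 0.46669673, -0.10085503,  0.067     ]))]
[(array([321.472, 234.384]), 0.66, array([ 0.61214093, -0.01076721,  0.067     ]))]
[319.97311828 244.95698925] [315 237  11  17 186] [ 0.61089824 -0.00688562  0.121     ] 0.013476225620367389
```

View pics/w7.png

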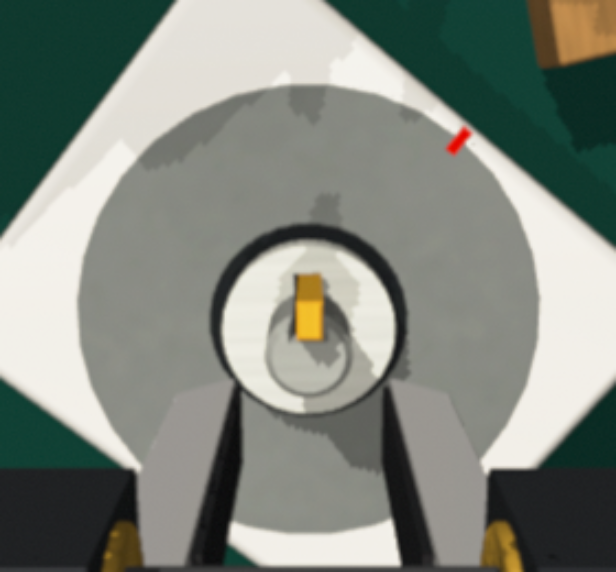

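>>> arm_command --commands "18 -44 0 0 0 0 0.8;18 -44 0 0 0 0 0.8;18 -44 0 0 0 0 0.8;18 -44 0 0 0 0 0.8;18 -44 0 0 0 0 0.8;18 -44 0 0 0 0 0.8;18 -43 0 0 0 0 0.8;0 0 0 0 0 0 0.8;0 0 0 0 0 0 0.8;0 0 0 0 0 0 0.8"

```text
time: 16.15
tool_pos: [0.4732, 0.3044, 0.188]
ee_rot: [-3.123, 0.03, 0.777]
wrist_force: [0.5, -0.4, -1.4]
width: 0.0754
```

```bash
cat > car.py <<'E'
from h import *
s=st();w=shot('wrist',sys.argv[1]);t=shot('top')
for n,z in(('boss_top',.06),('carousel',0),('pocket1',.006)):
    for p in(w,t): print(n,[(np.round(x),round(c,2),np.round(atz(p,x,z)[:2],4)) for x,c in tip(p,n)[:7]])
h=cv2.cvtColor(w['img'],cv2.COLOR_BGR2HSV);y=((h[...,1]>150)&((h[...,0]<8)|(h[...,0]>172))&(h[...,2]>90))
n,l,S,c=cv2.connectedComponentsWithStats(y.astype(np.uint8))
for i in range(1,n):
    if S[i,4]>15: print('red',np.round(c[i],1),S[i],np.round(atz(w,c[i],.046),4),np.round(atz(w,c[i],.06),4))
E
python3 car.py w8.png
```

```text
t 16.15 tcp [0.4732 0.3044 0.188 ] rpy [-3.123  0.03   0.777] F [ 0.5 -0.4 -1.4] w 0.0754
boss_top [(array([308., 169.]), 0.61, array([0.494 , 0.3429]))]
boss_top [(array([377., 311.]), 0.72, array([ 0.4337, -0.1327])), (array([166., 287.]), 0.71, array([0.5025, 0.3498])), (array([455., 270.]), 0.47, array([ 0.5228, -0.3136]))]
carousel [(array([308., 165.]), 0.82, array([0.4904, 0.3438]))]
carousel [(array([177., 293.]), 0.88, array([0.4875, 0.3428])), (array([450., 248.]), 0.62, array([ 0.5792, -0.3237]))]
pocket1 [(array([370., 119.]), 0.94, array([0.5528, 0.3328])), (array([247., 207.]), 0.77, array([0.4286, 0.3559])), (array([236., 134.]), 0.7, array([0.4678, 0.403 ])), (array([379., 197.]), 0.69, array([0.5146, 0.2821])), (array([319., 238.]), 0.66, array([0.4526, 0.293 ])), (array([305.,  89.]), 0.61, array([0.5323, 0.3867]))]
pocket1 [(array([195., 307.]), 0.98, array([0.4526, 0.2962])), (array([184., 270.]), 0.9, array([0.5433, 0.324 ])), (array([158., 276.]), 0.81, array([0.5283, 0.3869])), (array([176., 319.]), 0.77, array([0.4251, 0.3424])), (array([151., 300.]), 0.76, array([0.4709, 0.404 ])), (array([454., 271.]), 0.71, array([ 0.5224, -0.3286])), (array([202., 283.]), 0.56, array([0.5089, 0.2808]))]
red [299.6  81.8] [286  67  29  33 432] [0.5322 0.3886 0.046 ] [0.5319 0.387  0.06  ]
red [302.6 136.9] [297 134  12   7  65] [0.5066 0.3612 0.046 ] [0.5074 0.3608 0.06  ]
```

View pics/w8.png

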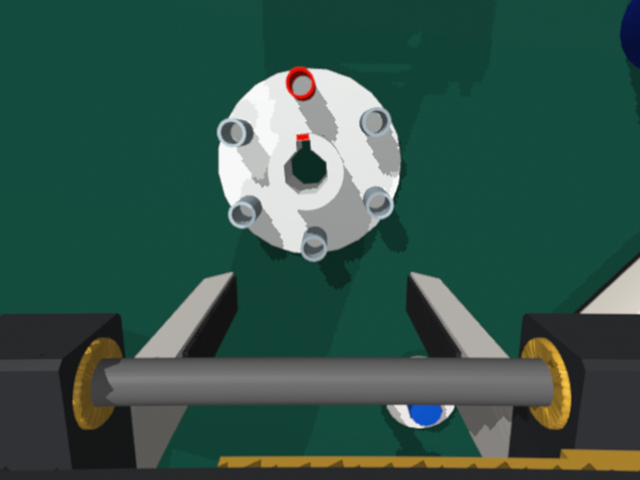

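>>> arm_command --commands "0 0 0 -1.3 1.3 -8 0.8;0 0 0 0 0 -9 0.8;0 0 0 0 0 -9 0.8;0 0 0 0 0 -8.5 0.8;0 0 0 0 0 0 0.8;0 0 0 0 0 0 0.8"

```text
time: 17.3
tool_pos: [0.4737, 0.3049, 0.1898]
ee_rot: [3.14, 0.004, 1.395]
wrist_force: [0.4, -1.1, 0.2]
width: 0.0753
```

```bash
cat > car2.py <<'E'
from h import *
from scipy.optimize import least_squares
s=st();w=shot('wrist','w9.png')
P=[x for x,c in tip(w,'pocket1') if c>.3];G=np.array([atz(w,x,.006)[:2] for x in P])
h=cv2.cvtColor(w['img'],cv2.COLOR_BGR2HSV);y=((h[...,1]>150)&((h[...,0]<8)|(h[...,0]>172))&(h[...,2]>90))
n,l,S,c=cv2.connectedComponentsWithStats(y.astype(np.uint8));r=[]
for i in range(1,n):
    if S[i,4]>15: print('red',np.round(c[i],1),S[i,4],np.round(atz(w,c[i],.046),4),np.round(atz(w,c[i],.06),4))
print(np.round(G,4).tolist())
def res(v):
    a=v[2]+np.arange(6)*np.pi/3;M=v[:2]+.062*np.c_[np.cos(a),np.sin(a)]
    return np.array([min(np.linalg.norm(g-M,axis=1)) for g in G])*1000
b=min((least_squares(res,[*G.mean(0),t],loss='soft_l1') for t in np.radians([40,50,60])),key=lambda o:o.cost)
print('fit',b.x[:2],np.degrees(b.x[2]),np.round(res(b.x),1))
for n,z in(('boss_top',.06),('carousel',0)): print(n,[(np.round(x),round(c,2),np.round(atz(w,x,z)[:2],4)) for x,c in tip(w,n)[:2]])
# base plate outline and boss hole
m=((h[...,1]<45)&(h[...,2]>90)).astype(np.uint8);m[300:]=0;m=cv2.morphologyEx(m,cv2.MORPH_CLOSE,np.ones((25,25)))
C=max(cv2.findContours(m,0,2)[0],key=cv2.contourArea);g=np.array([atz(w,x,.006)[:2]*1000 for x in C[:,0].astype(float)],np.float32);print('plate ellipse',cv2.fitEllipse(g))
E
python3 car2.py
```

```text
t 17.3 tcp [0.4737 0.3049 0.1898] rpy [3.14  0.004 1.395] F [ 0.4 -1.1  0.2] w 0.0753
red [379.9 101.5] 503 [0.5307 0.3888 0.046 ] [0.5286 0.388  0.06  ]
red [355.6 146.8] 62 [0.5085 0.3606 0.046 ] [0.5074 0.361  0.06  ]
[[0.4523, 0.2944], [0.5481, 0.33], [0.5361, 0.3878], [0.4303, 0.3544], [0.5131, 0.2841]]
fit [0.49240589 0.34198686] 48.97618120642102 [1.  5.2 3.1 1.4 0.9]
boss_top [(array([340., 174.]), 0.9, array([0.4937, 0.3438]))]
carousel [(array([333., 170.]), 0.63, array([0.4897, 0.3435]))]
plate ellipse ((491.0064697265625, 341.2534484863281), (152.39016723632812, 154.23500061035156), 12.042783737182617)
```

```bash
python3 go.py 0.4917 0.342 0.09 79.5
```

```text
t 17.5 tcp [0.4737 0.3049 0.1897] rpy [3.14  0.004 1.397] F [ 0.8  0.  -0.1] w 0.075
shift mm [40.  11.2 99.5]
turn rotvec deg [0.09 0.23 0.53]
q [ 0.47  0.12  1.36 -0.    1.66  0.65]
```

>>> arm_command --commands "20 6 10 0.1 0.2 0.5 0.8;20 5 20 0 0 0 0.8;0 0 25 0 0 0 0.8;0 0 25 0 0 0 0.8;0 0 10 0 0 0 0.8;0 0 0 0 0 0 0.8;0 0 0 0 0 0 0.8"

```text
time: 18.38
tool_pos: [0.4938, 0.3441, 0.0997]
ee_rot: [3.138, -0.003, 1.384]
wrist_force: [-0.6, -0.3, -0.4]
width: 0.0753
```

```bash
python3 go.py 0.4917 0.342 0.034 79.5
```

```text
t 18.38 tcp [0.4938 0.3441 0.0997] rpy [ 3.138e+00 -3.000e-03  1.384e+00] F [-0.6 -0.3 -0.4] w 0.0753
shift mm [-2.7 -1.9 65.6]
turn rotvec deg [ 0.2  -0.15 -0.21]
q [ 0.51  0.24  1.41 -0.    1.49  0.7 ]
```

>>> arm_command --commands "-2.5 -2 12 0.2 -0.2 -0.2 0.8;0 0 14 0 0 0 0.8;0 0 14 0 0 0 0.8;0 0 0 0 0 0 0.8;0 0 0 0 0 0 0.8"

```text
time: 19.0
tool_pos: [0.4919, 0.3422, 0.0583]
ee_rot: [3.14, -0.0, 1.387]
wrist_force: [0.4, 0.0, -0.6]
width: 0.0756
```

```bash
python3 go.py 0.4917 0.342 0.034 79.5
```

```text
t 19.0 tcp [0.4919 0.3422 0.0583] rpy [ 3.14  -0.     1.387] F [ 0.4  0.  -0.6] w 0.0756
shift mm [-0.2 -0.2 24.3]
turn rotvec deg [ 0.09 -0.02 -0.02]
q [ 0.51  0.27  1.46 -0.    1.41  0.7 ]
```

>>> arm_command --commands "0 0 12 0 0 0 0.8;0 0 12 0 0 0 0.8;0 0 0 0 0 0 0.8;0 0 0 0 0 0 0.4;0 0 0 0 0 0 0.4;0 0 0 0 0 0 0.4;0 0 0 0 0 0 0.4;0 0 0 0 0 0 0.4"

```text
time: 20.0
tool_pos: [0.4924, 0.3425, 0.0333]
ee_rot: [3.139, -0.001, 1.387]
wrist_force: [-0.6, 0.3, 0.1]
width: 0.0533
```

```bash
python3 go.py 0.4917 0.342 0.034 79.5
```

```text
t 20.0 tcp [0.4924 0.3425 0.0333] rpy [ 3.139e+00 -1.000e-03  1.387e+00] F [-0.6  0.3  0.1] w 0.0533
shift mm [-0.6 -0.6 -0.8]
turn rotvec deg [ 0.15 -0.07 -0.01]
q [ 0.51  0.29  1.49 -0.    1.36  0.7 ]
```

>>> arm_command --commands "0 0 0 0 0 0 0.2;0 0 -10 0 0 0 0.2;0 0 -20 0 0 0 0.2;0 0 -30 0 0 0 0.2;0 0 -30 0 0 0 0.2;0 0 -30 0 0 0 0.2;0 0 -30 0 0 0 0.2;0 0 -30 0 0 0 0.2;0 0 0 0 0 0 0.2;0 0 0 0 0 0 0.2"

```text
time: 21.25
tool_pos: [0.4887, 0.3405, 0.2141]
ee_rot: [-3.134, 0.007, 1.387]
wrist_force: [0.3, 0.5, -4.9]
width: 0.0531
```

```bash
python3 go.py 0.601 -0.0165 0.2 75; cat > held.py <<'E'
from h import *
s=st();w=shot('wrist',sys.argv[1]);z0=s['tool_pos'][2]-.0333
for n,z in(('boss_top',.06),('pocket1',.006)): print(n,[(np.round(x),round(c,2),np.round(atz(w,x,z0+z)[:2]-s['tool_pos'][:2],4)) for x,c in tip(w,n)[:7]])
h=cv2.cvtColor(w['img'],cv2.COLOR_BGR2HSV);y=((h[...,1]>150)&((h[...,0]<8)|(h[...,0]>172))&(h[...,2]>90))
n,l,S,c=cv2.connectedComponentsWithStats(y.astype(np.uint8))
for i in range(1,n):
    if S[i,4]>15: print('red',np.round(c[i],1),S[i],*[np.round(atz(w,c[i],z0+z)[:2]-s['tool_pos'][:2],4) for z in(.046,.06)])
E
python3 held.py w10.png
```

```text
t 21.25 tcp [0.4887 0.3405 0.2141] rpy [-3.134  0.007  1.387] F [ 0.3  0.5 -4.9] w 0.0531
shift mm [-330.4  175.7   15.2]
turn rotvec deg [-0.43  0.44  4.48]
q [ 0.51  0.2   1.23 -0.    1.72  0.7 ]
t 21.25 tcp [0.4887 0.3405 0.2141] rpy [-3.134  0.007  1.387] F [ 0.3  0.5 -4.9] w 0.0531
boss_top [(array([325., 316.]), 0.83, array([0.0005, 0.0003]))]
pocket1 [(array([389., 166.]), 0.87, array([0.0402, 0.0468])), (array([197., 273.]), 0.86, array([-0.0631,  0.0117])), (array([441., 275.]), 0.86, array([ 0.0582, -0.0117])), (array([264., 366.]), 0.77, array([-0.0409, -0.0455])), (array([256., 164.]), 0.67, array([-0.022 ,  0.0595]))]
red [397.1 170.8] [ 368  146   58   53 1267] [0.0377 0.0482] [0.0356 0.0496]
red [355.5 263.5] [344 254  25  20 254] [0.0158 0.0144] [0.0156 0.0187]
```

View pics/w10.png

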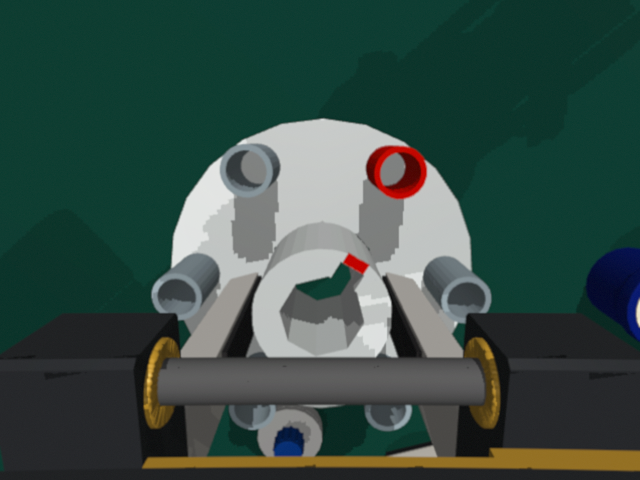

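```bash
python3 - <<'E'
from h import *
from scipy.optimize import least_squares
s=st();w=shot('wrist');T=Rot.from_euler('xyz',s['ee_rot']).as_matrix()
R=[((396.5,171),0),((249.5,170),60),((185,298),120),((464.5,297),300)]
def res(v,out=0):  # carousel frame in tool: x,y offset mm, yaw deg rel to tool (world sense), z
    a=np.radians(np.array([r[1] for r in R])+v[2]);e=[]
    for (px,_),t in zip(R,a):
        X=s['tool_pos']+T@(np.array([v[0]+62*np.cos(t),v[1]-62*np.sin(t),v[3]])/1000)
        e.append(proj(w,X)-px)
    return np.ravel(e)
o=least_squares(res,[0,0,-30,-12.7]);print(o.x,np.round(o.fun,1))
f=lambda v:res([*v,-12.7]);o=least_squares(f,[0,0,-30]);print(o.x,np.round(o.fun,1))
E
```

```text
t 21.4 tcp [0.4887 0.3404 0.2141] rpy [-3.134  0.008  1.387] F [ 0.8  0.7 -4.1] w 0.0534
[ -0.94381116   0.12151328 -29.75572654  -1.15200894] [ 2.1  1.1 -0.9  2.8 -1.6 -2.   0.3 -2.2]
[  1.16973892   0.05230099 -29.7582156 ] [  7.5  -2.4  -6.3  -0.6 -11.    3.1   9.8   2.8]
```

>>> arm_command --commands "-30 16 0 -0.4 0.4 4.5 0.2;-45 20 0 0 0 0 0.2;-45 20 0 0 0 0 0.2;-45 20 0 0 0 0 0.2;-45 20 0 0 0 0 0.2;-40 19 0 0 0 0 0.2;-40 18 0 0 0 0 0.2;-30 12 0 0 0 0 0.2;0 0 0 0 0 0 0.2;0 0 0 0 0 0 0.2"

```text
time: 22.7
tool_pos: [0.5456, -0.0156, 0.2029]
ee_rot: [-3.125, 0.006, 1.308]
wrist_force: [-0.1, 0.8, -4.8]
width: 0.0532
```

```bash
python3 go.py 0.6009 -0.0163 0.175 74.7
```

```text
t 22.7 tcp [ 0.5456 -0.0156  0.2029] rpy [-3.125  0.006  1.308] F [-0.1  0.8 -4.8] w 0.0532
shift mm [13.8 54.  26.9]
turn rotvec deg [-0.95  0.37  0.26]
q [-0.13  0.09  1.37 -0.    1.7   0.13]
```

>>> arm_command --commands "5 20 0 -1 0.4 0.3 0.2;5 20 0 0 0 0 0.2;4 14 0 0 0 0 0.2;0 0 0 0 0 0 0.2;0 0 0 0 0 0 0.2"

```text
time: 23.32
tool_pos: [0.6056, -0.0108, 0.2012]
ee_rot: [3.139, -0.003, 1.31]
wrist_force: [-0.4, 0.2, -3.6]
width: 0.0528
```

```bash
python3 go.py 0.6009 -0.0163 0.165 74.7
```

```text
t 23.32 tcp [ 0.6056 -0.0108  0.2012] rpy [ 3.139e+00 -3.000e-03  1.310e+00] F [-0.4  0.2 -3.6] w 0.0528
shift mm [-6.7 -3.3 36.2]
turn rotvec deg [ 0.18 -0.18  0.34]
q [-0.11  0.21  1.24  0.    1.69  0.15]
```

>>> arm_command --commands "-6.5 -3.3 10 0.2 -0.2 0.3 0.2;0 0 10 0 0 0 0.2;0 0 10 0 0 0 0.2;0 0 0 0 0 0 0.2;0 0 0 0 0 0 0.2"

```text
time: 23.95
tool_pos: [0.5988, -0.0162, 0.1684]
ee_rot: [-3.139, 0.001, 1.304]
wrist_force: [0.1, -0.4, -4.5]
width: 0.053
```

```bash
python3 go.py 0.6009 -0.0163 0.155 74.7; python3 - <<'E'
from h import *
w=shot('wrist');cv2.imwrite('pics/w11.png',cv2.resize(w['img'][200:360,220:430],None,fx=3.5,fy=3.5,interpolation=cv2.INTER_CUBIC))
E
```

```text
t 23.95 tcp [ 0.5988 -0.0162  0.1684] rpy [-3.139e+00  1.000e-03  1.304e+00] F [ 0.1 -0.4 -4.5] w 0.053
shift mm [ 0.5  2.  13.4]
turn rotvec deg [-0.13  0.05  0.02]
q [-0.12  0.21  1.31 -0.    1.63  0.15]
```

View pics/w11.png

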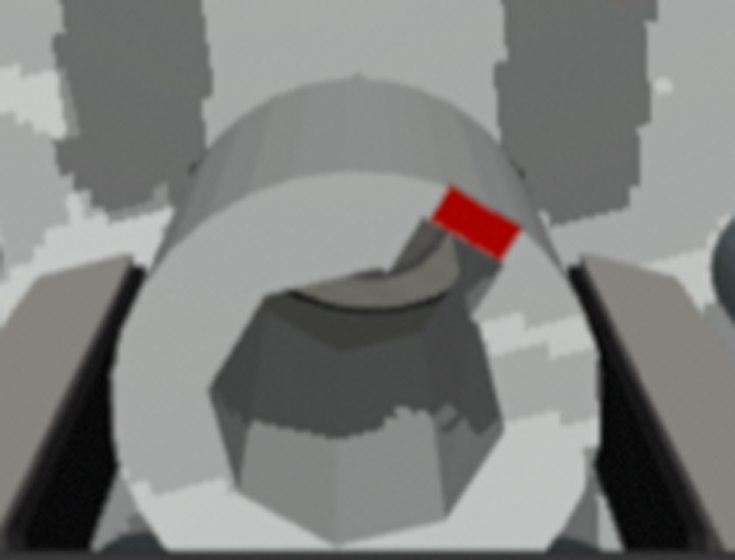

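>>> arm_command --commands "0.5 2 3 0 0 0 0.2;0 0 4 0 0 0 0.2;0 0 4 0 0 0 0.2;0 0 0 0 0 0 0.2;0 0 0 0 0 0 0.2"

```text
time: 24.62
tool_pos: [0.6015, -0.0163, 0.1573]
ee_rot: [-3.14, 0.001, 1.304]
wrist_force: [-0.0, -0.1, -3.7]
width: 0.0535
```

```bash
python3 go.py 0.6009 -0.0163 0.15 74.7
```

```text
t 24.62 tcp [ 0.6015 -0.0163  0.1573] rpy [-3.140e+00  1.000e-03  1.304e+00] F [-0.  -0.1 -3.7] w 0.0535
shift mm [-0.2 -0.6  7.3]
turn rotvec deg [-0.06  0.04  0.03]
q [-0.12  0.22  1.32 -0.    1.61  0.15]
```

>>> arm_command --commands "-0.2 -0.3 2 0 0 0 0.2;0 0 2 0 0 0 0.2;0 0 2 0 0 0 0.2;0 0 0 0 0 0 0.2"

```text
time: 25.12
tool_pos: [0.6012, -0.0164, 0.1511]
ee_rot: [-3.141, 0.001, 1.304]
wrist_force: [0.1, 0.3, -3.0]
width: 0.0533
```

>>> arm_command --commands "0 0 2 0 0 0 0.2;0 0 2 0 0 0 0.2;0 0 2 0 0 0 0.2;0 0 0 0 0 0 0.2"

```text
time: 25.62
tool_pos: [0.6012, -0.0164, 0.1446]
ee_rot: [-3.141, 0.001, 1.304]
wrist_force: [0.4, -0.2, -2.9]
width: 0.0531
```

>>> arm_command --commands "0 0 2 0 0 0 0.2;0 0 2 0 0 0 0.2;0 0 2 0 0 0 0.2;0 0 0 0 0 0 0.2"

```text
time: 26.12
tool_pos: [0.6012, -0.0164, 0.1382]
ee_rot: [-3.141, 0.001, 1.304]
wrist_force: [-0.5, 0.1, -3.8]
width: 0.053
```

>>> arm_command --commands "0 0 3 0 0 0 0.2;0 0 3 0 0 0 0.2;0 0 3 0 0 0 0.2;0 0 3 0 0 0 0.2;0 0 3 0 0 0 0.2;0 0 3 0 0 0 0.2;0 0 0 0 0 0 0.2"

```text
time: 27.0
tool_pos: [0.601, -0.0164, 0.1187]
ee_rot: [-3.14, 0.001, 1.304]
wrist_force: [0.2, 0.4, -3.3]
width: 0.0531
```

>>> arm_command --commands "0 0 3 0 0 0 0.2;0 0 3 0 0 0 0.2;0 0 3 0 0 0 0.2;0 0 0 0 0 0 0.2"

```text
time: 27.5
tool_pos: [0.6011, -0.0164, 0.1092]
ee_rot: [-3.141, 0.001, 1.304]
wrist_force: [-0.7, 0.1, -4.3]
width: 0.0532
```

>>> arm_command --commands "0 0 1.5 0 0 0 0.2;0 0 1.5 0 0 0 0.2;0 0 0 0 0 0 0.2;0 0 0 0 0 0 0.2"

```text
time: 28.0
tool_pos: [0.6016, -0.0165, 0.1083]
ee_rot: [3.14, 0.0, 1.304]
wrist_force: [-1.0, -0.2, -1.0]
width: 0.0535
```

>>> arm_command --commands "0 0 0 0 0 6 0.2;0 0 0 0 0 6 0.2;0 0 0 0 0 6 0.2;0 0 0 0 0 6 0.2;0 0 0 0 0 0 0.2"

```text
time: 28.62
tool_pos: [0.6021, -0.0165, 0.1083]
ee_rot: [3.139, -0.001, 0.874]
wrist_force: [-1.5, 0.0, -1.0]
width: 0.0532
```

```bash
python3 go.py 0.6012 -0.0165 0.108; python3 -c "
from h import *;print(robot.get_obs()['wrist_torque'])"
```

```text
t 28.62 tcp [ 0.6021 -0.0165  0.1083] rpy [ 3.139e+00 -1.000e-03  8.740e-01] F [-1.5  0.  -1. ] w 0.0532
shift mm [-0.6 -0.7  0.3]
q [-0.12  0.24  1.39 -0.    1.51  0.58]
[ 0.00184268  0.2186575  -0.05211744]
```

>>> arm_command --commands "-0.6 -0.7 0 0 0 5 0.2;0 0 0 0 0 5 0.2;0 0 0 0 0 0 0.2"

```text
time: 29.0
tool_pos: [0.6019, -0.0163, 0.1083]
ee_rot: [3.139, -0.002, 0.702]
wrist_force: [-0.7, 0.6, -0.7]
width: 0.0533
```

```bash
cat > tq.py <<'E'
from h import *
s=st();print('yaw',np.degrees(s['ee_rot'][2]),'tq',s['wrist_torque'])
E
python3 tq.py
```

```text
t 29.0 tcp [ 0.6019 -0.0163  0.1083] rpy [ 3.139e+00 -2.000e-03  7.020e-01] F [-0.7  0.6 -0.7] w 0.0533
yaw 40.20053744297522 tq [0.00600848 0.26410387 0.00307102]
```

>>> arm_command --commands "0 0 0 0 0 2 0.2;0 0 0 0 0 2 0.2;0 0 0 0 0 0 0.2"

```text
time: 29.38
tool_pos: [0.6019, -0.0163, 0.1083]
ee_rot: [3.139, -0.003, 0.631]
wrist_force: [-0.5, 0.1, -1.9]
width: 0.0533
```

```bash
python3 tq.py
```

```text
t 29.38 tcp [ 0.6019 -0.0163  0.1083] rpy [ 3.139e+00 -3.000e-03  6.310e-01] F [-0.5  0.1 -1.9] w 0.0533
yaw 36.15019467682923 tq [0.01417713 0.1464854  0.07747789]
```

>>> arm_command --commands "0 0 0 0 0 2 0.2;0 0 0 0 0 2 0.2"

```text
time: 29.62
tool_pos: [0.602, -0.0164, 0.1083]
ee_rot: [3.139, -0.003, 0.557]
wrist_force: [0.2, -0.4, -1.7]
width: 0.053
```

```bash
python3 tq.py
```

```text
t 29.62 tcp [ 0.602  -0.0164  0.1083] rpy [ 3.139e+00 -3.000e-03  5.570e-01] F [ 0.2 -0.4 -1.7] w 0.053
yaw 31.93025426710835 tq [0.0061932  0.19107817 0.09725446]
```

>>> arm_command --commands "0 0 0 0 0 2 0.2;0 0 0 0 0 2 0.2"

```text
time: 29.88
tool_pos: [0.6021, -0.0165, 0.1083]
ee_rot: [3.139, -0.003, 0.483]
wrist_force: [-0.2, -0.5, -1.4]
width: 0.0534
```

```bash
python3 tq.py
```

```text
t 29.88 tcp [ 0.6021 -0.0165  0.1083] rpy [ 3.139e+00 -3.000e-03  4.830e-01] F [-0.2 -0.5 -1.4] w 0.0534
yaw 27.65566300691057 tq [-0.07920137  0.17720691  0.12896845]
```

```bash
python3 held.py w12.png; python3 - <<'E'
import cv2
im=cv2.imread('pics/w12.png');cv2.imwrite('pics/w12s.png',im)
E
```

```text
t 29.88 tcp [ 0.6021 -0.0165  0.1083] rpy [ 3.139e+00 -3.000e-03  4.830e-01] F [-0.2 -0.5 -1.4] w 0.0534
boss_top [(array([324., 315.]), 0.89, array([ 0.0001, -0.0006]))]
pocket1 [(array([264., 371.]), 0.89, array([-0.0628,  0.0022])), (array([198., 272.]), 0.66, array([-0.0286,  0.0556])), (array([256., 167.]), 0.57, array([0.0323, 0.0524])), (array([442., 278.]), 0.55, array([ 0.0255, -0.0552]))]
red [382.1 121.4] [376 111  13  21 139] [0.074  0.0134] [0.0725 0.0149]
red [396.3 171.2] [ 366  146   60   53 1367] [ 0.0604 -0.0005] [0.06   0.0021]
red [355.5 263.3] [343 254  26  20 258] [ 0.0206 -0.0043] [ 0.0236 -0.0014]
```

View pics/w12s.png

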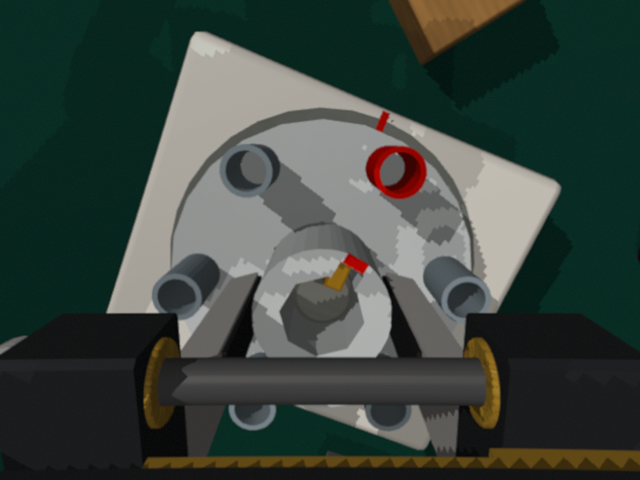

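```bash
python3 - <<'E'
from h import *
w=shot('wrist')
d=lambda a,b,z=.06:np.degrees(np.arctan2(*(atz(w,b,z)-atz(w,a,z))[[1,0]]))
print(d((558,183),(205,33)),d((107,310),(193,38)),np.linalg.norm(atz(w,(558,183),.06)-atz(w,(200,33),.06)))
m=atz(w,(382.1,121.4),.06);a=np.array([.6012,-.0167]);print(m,np.degrees(np.arctan2(*(m[:2]-a)[::-1])))
t=shot('top');h=cv2.cvtColor(t['img'],cv2.COLOR_BGR2HSV)
c=proj(t,[.6,-.017,.06]).astype(int);r=h[c[1]-75:c[1]+75,c[0]-75:c[0]+75];mm=((r[...,1]<45)&(r[...,2]>150)).astype(np.uint8)
mm=cv2.morphologyEx(mm,cv2.MORPH_CLOSE,np.ones((31,31)))
C=max(cv2.findContours(mm,0,2)[0],key=cv2.contourArea);print(cv2.minAreaRect(C),c)
E
```

```text
95.8429091748818 5.485551607856422 0.198025731906655
[ 0.68254252 -0.00906937  0.06      ] 5.35915186879953
((87.4800796508789, 99.38070678710938), (141.38038635253906, 86.49020385742188), 12.319446563720703) [324 239]
```

>>> arm_command --commands "-0.7 0 0 0 0 1.5 0.2;0 0 0 0 0 1.5 0.2"

```text
time: 30.38
tool_pos: [0.6022, -0.0166, 0.1083]
ee_rot: [3.138, -0.005, 0.43]
wrist_force: [0.1, -1.0, -2.3]
width: 0.053
```

```bash
python3 tq.py
```

```text
t 30.38 tcp [ 0.6022 -0.0166  0.1083] rpy [ 3.138 -0.005  0.43 ] F [ 0.1 -1.  -2.3] w 0.053
yaw 24.659856813827375 tq [-0.08154932 -0.01536741  0.52350877]
```

>>> arm_command --commands "0 0 0 0 0 0.5 0.2;0 0 0 0 0 0 0.2;0 0 0 0 0 0 0.2"

```text
time: 30.75
tool_pos: [0.6022, -0.0166, 0.1083]
ee_rot: [3.138, -0.005, 0.422]
wrist_force: [0.1, -0.4, -1.5]
width: 0.0533
```

```bash
python3 tq.py;python3 held.py w13.png
```

```text
t 30.75 tcp [ 0.6022 -0.0166  0.1083] rpy [ 3.138 -0.005  0.422] F [ 0.1 -0.4 -1.5] w 0.0533
yaw 24.203044165282915 tq [0.00522883 0.00850729 0.54682711]
t 30.75 tcp [ 0.6022 -0.0166  0.1083] rpy [ 3.138 -0.005  0.422] F [ 0.1 -0.4 -1.5] w 0.0533
boss_top [(array([322., 316.]), 0.79, array([-0.0006,  0.    ]))]
pocket1 [(array([441., 274.]), 0.97, array([ 0.0241, -0.055 ])), (array([255., 167.]), 0.9, array([0.0352, 0.0507])), (array([265., 371.]), 0.8, array([-0.0624,  0.0055])), (array([199., 274.]), 0.69, array([-0.0259,  0.0567])), (array([391., 166.]), 0.61, array([ 0.0622, -0.0081]))]
red [373.1 117.8] [367 108  12  20 135] [0.0744 0.0126] [0.073  0.0138]
red [395.9 170.8] [ 366  146   60   53 1380] [ 0.0603 -0.0041] [ 0.0601 -0.0015]
red [355.2 263.2] [343 253  25  21 260] [ 0.0203 -0.0055] [ 0.0235 -0.0028]
```

>>> arm_command --commands "0 0 0 0 0 0 0.75;0 0 0 0 0 0 0.75;0 0 0 0 0 0 0.75;0 0 -20 0 0 0 0.75;0 0 -30 0 0 0 0.75;0 0 -30 0 0 0 0.75;0 0 -30 0 0 0 0.6;0 0 0 0 0 0 0.6"

```text
time: 31.9
tool_pos: [0.6017, -0.0168, 0.2229]
ee_rot: [3.137, -0.007, 0.418]
wrist_force: [-0.4, 0.2, 0.0]
width: 0.0569
```

```bash
python3 - <<'E'
from h import *
st();w=shot('wrist','w14.png')
for n,z in(('boss_top',.135),('pocket1',.081)): print(n,[(np.round(x),round(c,2),np.round(atz(w,x,z)[:2],4)) for x,c in tip(w,n)[:7]])
h=cv2.cvtColor(w['img'],cv2.COLOR_BGR2HSV);y=((h[...,1]>150)&((h[...,0]<8)|(h[...,0]>172))&(h[...,2]>90))
n,l,S,c=cv2.connectedComponentsWithStats(y.astype(np.uint8))
for i in range(1,n):
    if S[i,4]>15: print('red',np.round(c[i],1),S[i,4],np.round(atz(w,c[i],.115),4),np.round(atz(w,c[i],.135),4))
t=shot('top')
print('cap',[(np.round(x),round(c,2),np.round(atz(t,x,0)[:2],4)) for x,c in tip(t,'cap')[:3]])
E
python3 go.py 0.38 0.11 0.17 24
```

```text
t 31.9 tcp [ 0.6017 -0.0168  0.2229] rpy [ 3.137 -0.007  0.418] F [-0.4  0.2  0. ] w 0.0569
boss_top [(array([323., 248.]), 0.97, array([ 0.6007, -0.0186]))]
pocket1 [(array([277., 161.]), 0.73, array([0.6353, 0.0343])), (array([363., 158.]), 0.69, array([ 0.6632, -0.0232])), (array([289., 296.]), 0.69, array([ 0.5416, -0.0152])), (array([237., 232.]), 0.64, array([0.5736, 0.0414])), (array([400., 227.]), 0.63, array([ 0.6274, -0.0718])), (array([365., 295.]), 0.56, array([ 0.5666, -0.0707]))]
red [354.2 126.6] 57 [ 0.6787 -0.0061  0.115 ] [ 0.6773 -0.005   0.135 ]
red [364.3 159.2] 407 [ 0.6625 -0.021   0.115 ] [ 0.6622 -0.0189  0.135 ]
red [339.  212.9] 88 [ 0.623  -0.0206  0.115 ] [ 0.6255 -0.0185  0.135 ]
cap [(array([325., 267.]), 0.41, array([ 0.541 , -0.0169]))]
t 32.15 tcp [ 0.5993 -0.0165  0.2172] rpy [-3.14e+00  2.00e-03  4.18e-01] F [-0.1 -0.8  0.2] w 0.0566
shift mm [-149.  -204.6   47.7]
turn rotvec deg [-0.07  0.11 -0.05]
q [-0.12  0.2   1.22  0.    1.72  1.03]
```

>>> arm_command --commands "-25 -34 0 0 0 0 0.6;-25 -34 5 0 0 0 0.6;-25 -34 5 0 0 0 0.6;-25 -34 5 0 0 0 0.6;-25 -34 5 0 0 0 0.6;-24 -34 5 0 0 0 0.6;0 0 0 0 0 0 0.6;0 0 0 0 0 0 0.6"

```text
time: 33.15
tool_pos: [0.3691, 0.1123, 0.1807]
ee_rot: [-3.132, 0.02, 0.417]
wrist_force: [0.8, 0.8, 0.3]
width: 0.0561
```

```bash
cat > cap.py <<'E'
from h import *
st();w=shot('wrist',sys.argv[1]);t=shot('top')
for p in(w,t): print('cap',[(np.round(x),round(c,2),np.round(atz(p,x,0)[:2],4)) for x,c in tip(p,'cap')[:3]])
for p in(w,t):
    h=cv2.cvtColor(p['img'],cv2.COLOR_BGR2HSV);y=(h[...,0]>100)&(h[...,0]<125)&(h[...,1]>150)&(h[...,2]>90)
    n,l,S,c=cv2.connectedComponentsWithStats(y.astype(np.uint8))
    for i in range(1,n):
        if S[i,4]>20: print('blue',np.round(c[i],1),S[i],np.round(atz(p,c[i],.039),4))
E
python3 cap.py w15.png
```

```text
t 33.15 tcp [0.3691 0.1123 0.1807] rpy [-3.132  0.02   0.417] F [0.8 0.8 0.3] w 0.0561
cap [(array([336., 167.]), 0.88, array([0.4104, 0.1193]))]
cap [(array([271., 318.]), 0.73, array([0.4209, 0.1147])), (array([325., 265.]), 0.69, array([ 0.5446, -0.017 ]))]
blue [336.7 166.8] [ 319  148   37   38 1053] [0.4127 0.1211 0.039 ]
blue [210.9 175.4] [206 161  17  30  49] [0.7654 0.2506 0.039 ]
blue [267.9 322.3] [263 317  11  12 101] [0.4141 0.1186 0.039 ]
```

```bash
python3 go.py 0.4125 0.1200 0.1 24
```

```text
t 33.35 tcp [0.3698 0.1121 0.1811] rpy [-3.132  0.02   0.415] F [0.9 0.2 0.2] w 0.0563
shift mm [43.9 10.8 80.2]
turn rotvec deg [-0.56  1.14 -0.21]
q [ 0.14 -0.26  1.74  0.    1.68  1.3 ]
```

>>> arm_command --commands "22 5.5 10 -0.5 1.1 -0.2 0.6;22 5.5 25 0 0 0 0.6;0 0 25 0 0 0 0.6;0 0 10 0 0 0 0.6;0 0 0 0 0 0 0.6;0 0 0 0 0 0 0.6"

```text
time: 34.1
tool_pos: [0.4203, 0.1182, 0.1107]
ee_rot: [3.141, -0.003, 0.414]
wrist_force: [-0.1, 0.2, 0.4]
width: 0.0567
```

```bash
python3 cap.py w16.png|head -5; python3 go.py 0.4125 0.12 0.021 24
```

```text
t 34.1 tcp [0.4203 0.1182 0.1107] rpy [ 3.141e+00 -3.000e-03  4.140e-01] F [-0.1  0.2  0.4] w 0.0567
cap [(array([311., 245.]), 0.7, array([0.4121, 0.1232]))]
cap [(array([350., 227.]), 0.64, array([ 0.6375, -0.0805]))]
blue [312.5 257.8] [ 290  232   46   50 1628] [0.4141 0.1217 0.039 ]
blue [208.9 180.1] [206 166  12  25  35] [0.7542 0.2553 0.039 ]
t 34.3 tcp [0.4202 0.1183 0.1107] rpy [ 3.141 -0.004  0.414] F [ 0.1 -0.8 -0.6] w 0.0565
shift mm [-6.7 -4.7 89.7]
turn rotvec deg [ 0.05 -0.22 -0.28]
q [ 0.14 -0.13  1.78  0.    1.5   1.3 ]
```

>>> arm_command --commands "-5.3 -5.8 10 0 -0.2 -0.2 0.6;0 0 20 0 0 0 0.6;0 0 20 0 0 0 0.6;0 0 20 0 0 0 0.6;0 0 5 0 0 0 0.6;0 0 0 0 0 0 0.6;0 0 0 0 0 0 0.6"

```text
time: 35.17
tool_pos: [0.4113, 0.123, 0.0339]
ee_rot: [3.141, -0.002, 0.42]
wrist_force: [-0.2, -0.2, 0.9]
width: 0.0566
```

```bash
python3 go.py 0.413 0.1215 0.021 24
```

```text
t 35.17 tcp [0.4113 0.123  0.0339] rpy [ 3.141e+00 -2.000e-03  4.200e-01] F [-0.2 -0.2  0.9] w 0.0566
shift mm [ 0.9  2.  12.9]
turn rotvec deg [ 0.05 -0.14  0.04]
q [ 0.16 -0.08  1.89 -0.    1.33  1.31]
```

>>> arm_command --commands "0.9 2 6 0 0 0 0.6;0 0 5 0 0 0 0.6;0 0 0 0 0 0 0.1;0 0 0 0 0 0 0.1;0 0 0 0 0 0 0.1;0 0 0 0 0 0 0.1;0 0 0 0 0 0 0.1"

```text
time: 36.05
tool_pos: [0.4144, 0.1215, 0.0237]
ee_rot: [3.14, -0.006, 0.419]
wrist_force: [-0.5, 1.1, -0.6]
width: 0.0269
```

>>> arm_command --commands "0 0 -10 0 0 0 0.1;0 0 -30 0 0 0 0.1;0 0 -30 0 0 0 0.1;0 0 -30 0 0 0 0.1;0 0 -30 0 0 0 0.1;0 0 -30 0 0 0 0.1;0 0 -20 0 0 0 0.1;0 0 0 0 0 0 0.1"

```text
time: 37.05
tool_pos: [0.4127, 0.1215, 0.2134]
ee_rot: [3.139, -0.008, 0.42]
wrist_force: [0.3, 0.6, -0.9]
width: 0.027
```

```bash
python3 go.py 0.6013 -0.0172 0.19 24; python3 - <<'E'
from h import *
w=shot('wrist','w17.png')
E
```

```text
t 37.05 tcp [0.4127 0.1215 0.2134] rpy [ 3.139 -0.008  0.42 ] F [ 0.3  0.6 -0.9] w 0.027
shift mm [115.5 203.4  24.8]
turn rotvec deg [ 0.13 -0.46  0.05]
q [ 0.15 -0.19  1.62 -0.    1.7   1.31]
```

View pics/w17.png

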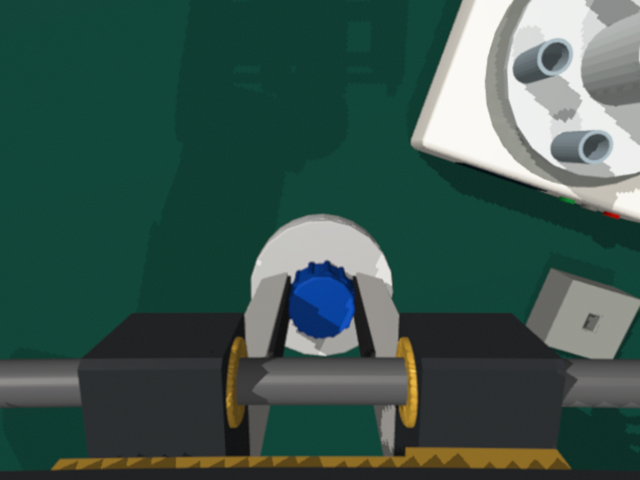

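```bash
python3 - <<'E'
from h import *
s=st();w=shot('wrist');T=Rot.from_euler('xyz',s['ee_rot']).as_matrix();z=s['tool_pos'][2]
for px,dz in(((322,306),.0153),((321.5,290),-.0067),((321.5,222),-.0067),((321.5,355),-.0067)): print(px,np.round((T.T@(atz(w,px,z+dz)-s['tool_pos']))*1000,1))
E
```

```text
t 37.1 tcp [0.4121 0.1214 0.2122] rpy [ 3.14  -0.006  0.42 ] F [-0.2 -0.2 -0.7] w 0.0269
(322, 306) [ -1.1  -0.1 -15.3]
(321.5, 290) [-2.1 -0.3  6.7]
(321.5, 222) [29.7 -0.3  6.9]
(321.5, 355) [-34.6  -0.4   6.5]
```

>>> arm_command --commands "19 34 0 0 -0.4 0 0.1;19 34 0 0 0 0 0.1;19 34 0 0 0 0 0.1;19 34 0 0 0 0 0.1;19 34 0 0 0 0 0.1;20 34 0 0 0 0 0.1;0 0 0 0 0 0 0.1;0 0 0 0 0 0 0.1"

```text
time: 38.15
tool_pos: [0.5986, -0.021, 0.1946]
ee_rot: [-3.129, 0.025, 0.422]
wrist_force: [0.7, -0.3, -1.0]
width: 0.0268
```

```bash
python3 go.py 0.6024 -0.0167 0.175 24
```

```text
t 38.15 tcp [ 0.5986 -0.021   0.1946] rpy [-3.129  0.025  0.422] F [ 0.7 -0.3 -1. ] w 0.0268
shift mm [ 5.8 -2.2 19.5]
turn rotvec deg [-0.7   1.42  0.18]
q [-0.13  0.22  1.24 -0.    1.71  1.02]
```

>>> arm_command --commands "0 0 0 -0.7 1.4 0.2 0.1;3 -2 5 0 0 0 0.1;2.5 0 6 0 0 0 0.1;0 0 5 0 0 0 0.1;0 0 0 0 0 0 0.1;0 0 0 0 0 0 0.1"

```text
time: 38.9
tool_pos: [0.6007, -0.0141, 0.1779]
ee_rot: [3.141, -0.001, 0.421]
wrist_force: [-0.1, 0.4, -0.7]
width: 0.0275
```

```bash
python3 go.py 0.6024 -0.0167 0.162 24
```

```text
t 38.9 tcp [ 0.6007 -0.0141  0.1779] rpy [ 3.141e+00 -1.000e-03  4.210e-01] F [-0.1  0.4 -0.7] w 0.0275
shift mm [ 0.4  3.  15.9]
turn rotvec deg [ 0.01 -0.07  0.15]
q [-0.12  0.21  1.29  0.    1.64  1.03]
```

>>> arm_command --commands "0.4 3 5 0 0 0 0.1;0 0 5 0 0 0 0.1;0 0 4 0 0 0 0.1;0 0 0 0 0 0 0.1"

```text
time: 39.4
tool_pos: [0.6026, -0.0172, 0.1628]
ee_rot: [3.141, -0.001, 0.421]
wrist_force: [0.3, -0.8, -1.2]
width: 0.0269
```

```bash
python3 go.py 0.6024 -0.0167 0.1467 24
```

```text
t 39.4 tcp [ 0.6026 -0.0172  0.1628] rpy [ 3.141e+00 -1.000e-03  4.210e-01] F [ 0.3 -0.8 -1.2] w 0.0269
shift mm [ 0.1 -0.6 16.1]
turn rotvec deg [ 0.01 -0.06  0.12]
q [-0.12  0.22  1.31  0.    1.62  1.03]
```

>>> arm_command --commands "0 -0.5 2 0 0 0 0.1;0 0 2 0 0 0 0.1;0 0 2 0 0 0 0.1;0 0 2 0 0 0 0.1;0 0 0 0 0 0 0.1"

```text
time: 40.02
tool_pos: [0.6025, -0.0166, 0.1545]
ee_rot: [3.141, -0.001, 0.421]
wrist_force: [0.2, -1.1, -0.9]
width: 0.027
```

>>> arm_command --commands "0 0 2 0 0 0 0.1;0 0 2 0 0 0 0.1;0 0 2 0 0 0 0.1;0 0 2 0 0 0 0.1;0 0 0 0 0 0 0.1"

```text
time: 40.65
tool_pos: [0.6027, -0.0167, 0.1468]
ee_rot: [3.141, -0.002, 0.421]
wrist_force: [-0.8, -0.4, -0.6]
width: 0.0276
```

>>> arm_command --commands "0 0 2 0 0 0 0.1;0 0 1 0 0 0 0.1;0 0 0 0 0 0 0.1"

```text
time: 41.02
tool_pos: [0.6029, -0.0167, 0.1467]
ee_rot: [3.139, -0.004, 0.421]
wrist_force: [-0.1, 0.4, -0.8]
width: 0.0274
```

>>> arm_command --commands "0 0 0 0 0 0 0.5;0 0 0 0 0 0 0.5;0 0 0 0 0 0 0.5;0 0 -30 0 0 0 0.5;0 0 -30 0 0 0 0.5;0 0 -30 0 0 0 0.4;0 0 0 0 0 0 0.4"

```text
time: 41.9
tool_pos: [0.6023, -0.0167, 0.2359]
ee_rot: [3.141, -0.001, 0.421]
wrist_force: [-0.4, -0.3, -0.0]
width: 0.0379
```

```bash
cat > chk.py <<'E'
from h import *
st();w=shot('wrist',sys.argv[1])
for n,z in(('cap',.123),('pocket1',.081)): print(n,[(np.round(x),round(c,2),np.round(atz(w,x,z)[:2],4)) for x,c in tip(w,n)[:7]])
h=cv2.cvtColor(w['img'],cv2.COLOR_BGR2HSV);y=(h[...,0]>100)&(h[...,0]<125)&(h[...,1]>150)&(h[...,2]>90)
n,l,S,c=cv2.connectedComponentsWithStats(y.astype(np.uint8))
for i in range(1,n):
    if S[i,4]>100: print('blue',np.round(c[i],1),S[i],np.round(atz(w,c[i],.162),4))
y=((h[...,1]>150)&((h[...,0]<8)|(h[...,0]>172))&(h[...,2]>90))
n,l,S,c=cv2.connectedComponentsWithStats(y.astype(np.uint8))
for i in range(1,n):
    if S[i,4]>15: print('red',np.round(c[i],1),S[i,4],np.round(atz(w,c[i],.115),4))
E
python3 chk.py w18.png;python3 go.py 0.48 -0.28 0.23
```

```text
t 41.9 tcp [ 0.6023 -0.0167  0.2359] rpy [ 3.141e+00 -1.000e-03  4.210e-01] F [-0.4 -0.3 -0. ] w 0.0379
cap [(array([322., 240.]), 0.85, array([ 0.5997, -0.0179]))]
pocket1 [(array([288., 289.]), 0.97, array([ 0.5415, -0.0133])), (array([276., 159.]), 0.92, array([0.6352, 0.0366])), (array([360., 285.]), 0.92, array([ 0.5693, -0.066 ])), (array([362., 156.]), 0.89, array([ 0.6639, -0.023 ])), (array([396., 226.]), 0.85, array([ 0.6254, -0.0708])), (array([241., 225.]), 0.76, array([0.5754, 0.0425]))]
blue [321.4 249.5] [ 299  224   46   49 1605] [ 0.6023 -0.0163  0.162 ]
red [354.  126.8] 54 [ 0.6791 -0.0062  0.115 ]
red [363.4 158.8] 388 [ 0.6625 -0.0212  0.115 ]
t 42.05 tcp [ 0.6004 -0.0165  0.2309] rpy [-3.137  0.006  0.421] F [ 0.6 -0.2 -0.4] w 0.0378
shift mm [-217.5  191.3    1.5]
q [-0.12  0.2   1.19  0.    1.76  1.03]
```

>>> arm_command --commands "-32 36 0 0 0 0 0.4;-32 36 0 0 0 0 0.4;-32 36 0 0 0 0 0.4;-32 36 0 0 0 0 0.4;-32 36 0 0 0 0 0.4;-32 36 0 0 0 0 0.4;-31 37 0 0 0 0 0.4;0 0 0 0 0 0 0.4;0 0 0 0 0 0 0.4"

```text
time: 43.18
tool_pos: [0.4915, -0.3435, 0.2087]
ee_rot: [-3.11, 0.025, 0.425]
wrist_force: [-0.0, 1.2, -0.5]
width: 0.0377
```

```bash
cat > tube.py <<'E'
from h import *
st();w=shot('wrist',sys.argv[1])
for n,z in(('tube1',.008),('rack',0)): print(n,[(np.round(x),round(c,2),np.round(atz(w,x,z)[:2],4)) for x,c in tip(w,n)[:7]])
print('bb',[(np.round(np.array(b['bbox'])*[640,480,640,480]),round(b['conf'],2)) for b in models.spot_in('tube1',w)])
h=cv2.cvtColor(w['img'],cv2.COLOR_BGR2HSV);y=(h[...,0]>130)&(h[...,0]<160)&(h[...,1]>120)&(h[...,2]>50)
n,l,S,c=cv2.connectedComponentsWithStats(y.astype(np.uint8))
for i in range(1,n):
    if S[i,4]>60:
        v=h[...,2][l==i];top=(l==i)&(h[...,2]>np.percentile(v,75)*.8);q=np.argwhere(top)[:,::-1].mean(0)
        print('purple',np.round(c[i],1),S[i],'all@.084',np.round(atz(w,c[i],.084)[:2],4),'bright@.094',np.round(q,1),np.round(atz(w,q,.094)[:2],4))
E
python3 tube.py w19.png
```

```text
t 43.17 tcp [ 0.4915 -0.3435  0.2087] rpy [-3.11   0.025  0.425] F [-0.   1.2 -0.5] w 0.0377
tube1 [(array([353., 172.]), 0.83, array([ 0.5309, -0.3488])), (array([347., 110.]), 0.83, array([ 0.5758, -0.3222]))]
rack [(array([330., 173.]), 0.57, array([ 0.5207, -0.3314]))]
bb [(array([337.,  91.,  28.,  27.]), 0.81), (array([349., 165.,  23.,  26.]), 0.62)]
purple [350.8 104.7] [339  92  24  26 483] all@.084 [ 0.5758 -0.3225] bright@.094 [350.9 104.3] [ 0.5754 -0.3224]
purple [360.5 180.3] [349 167  24  26 456] all@.084 [ 0.5328 -0.3504] bright@.094 [360.8 181.1] [ 0.5331 -0.3498]
```

View pics/w19.png

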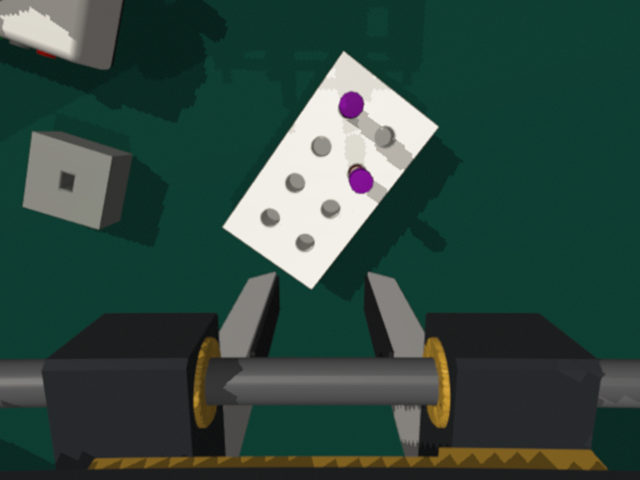

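```bash
python3 go.py 0.533 -0.350 0.13 24
```

```text
t 43.38 tcp [ 0.4924 -0.343   0.2102] rpy [-3.112  0.025  0.427] F [-0.2  0.6 -0.3] w 0.0375
shift mm [36.1 25.5 78.6]
turn rotvec deg [-1.66  1.42  0.42]
q [-0.7   0.23  1.2  -0.01  1.75  0.45]
```

>>> arm_command --commands "0 0 10 -1.6 1.4 0.4 0.4;19 11 15 0 0 0 0.4;19 11 15 0 0 0 0.4;0 0 15 0 0 0 0.4;0 0 10 0 0 0 0.4;0 0 0 0 0 0 0.4;0 0 0 0 0 0 0.4"

```text
time: 44.25
tool_pos: [0.5385, -0.3425, 0.1464]
ee_rot: [3.138, -0.002, 0.427]
wrist_force: [-0.7, 0.3, 0.2]
width: 0.0375
```

```bash
python3 tube.py w20.png; python3 go.py 0.533 -0.350 0.072 24
```

```text
t 44.25 tcp [ 0.5385 -0.3425  0.1464] rpy [ 3.138e+00 -2.000e-03  4.270e-01] F [-0.7  0.3  0.2] w 0.0375
tube1 [(array([315., 171.]), 0.63, array([ 0.5763, -0.3202])), (array([327., 241.]), 0.62, array([ 0.5315, -0.3503]))]
rack [(array([299., 242.]), 0.87, array([ 0.5202, -0.3319])), (array([328., 244.]), 0.3, array([ 0.5286, -0.3527]))]
bb [(array([304., 165.,  29.,  34.]), 0.95), (array([315., 239.,  29.,  44.]), 0.59)]
purple [316.5 182.8] [303 167  29  32 703] all@.084 [ 0.5754 -0.3225] bright@.094 [316.3 183.9] [ 0.5757 -0.3223]
purple [329.7 268.8] [317 252  27  34 742] all@.084 [ 0.5325 -0.3504] bright@.094 [329.8 272.2] [ 0.5333 -0.3499]
t 44.45 tcp [ 0.5387 -0.3427  0.1465] rpy [ 3.137e+00 -3.000e-03  4.260e-01] F [-0.1  0.7 -0.5] w 0.0375
shift mm [-8.4  3.9 74.5]
turn rotvec deg [ 0.24 -0.15  0.43]
q [-0.66  0.3   1.24  0.    1.6   0.49]
```

>>> arm_command --commands "-8.4 4 5 0.2 -0.1 0.4 0.4;0 0 15 0 0 0 0.4;0 0 15 0 0 0 0.4;0 0 10 0 0 0 0.4;0 0 0 0 0 0 0.4;0 0 0 0 0 0 0.4"

```text
time: 45.2
tool_pos: [0.5315, -0.3503, 0.0971]
ee_rot: [-3.14, 0.0, 0.418]
wrist_force: [-0.1, -0.2, 0.4]
width: 0.0379
```

```bash
python3 go.py 0.533 -0.350 0.072 24
```

```text
t 45.2 tcp [ 0.5315 -0.3503  0.0971] rpy [-3.14   0.     0.418] F [-0.1 -0.2  0.4] w 0.0379
shift mm [ 1.5  0.3 25.1]
turn rotvec deg [-0.08  0.02 -0.03]
q [-0.67  0.32  1.31  0.    1.51  0.48]
```

>>> arm_command --commands "1.5 0 8 0 0 0 0.4;0 0 8 0 0 0 0.4;0 0 8 0 0 0 0.4;0 0 0 0 0 0 0.4;0 0 0 0 0 0 0.4"

```text
time: 45.82
tool_pos: [0.5336, -0.3498, 0.0723]
ee_rot: [-3.142, -0.0, 0.419]
wrist_force: [-0.1, -0.1, 0.7]
width: 0.0379
```

>>> arm_command --commands "0 0 0 0 0 0 0;0 0 0 0 0 0 0;0 0 0 0 0 0 0;0 0 0 0 0 0 0;0 0 -10 0 0 0 0;0 0 -25 0 0 0 0;0 0 -30 0 0 0 0;0 0 -30 0 0 0 0;0 0 -30 0 0 0 0;0 0 -30 0 0 0 0;0 0 -20 0 0 0 0;0 0 0 0 0 0 0"

```text
time: 47.32
tool_pos: [0.5339, -0.3501, 0.2592]
ee_rot: [3.136, -0.004, 0.419]
wrist_force: [0.1, -0.2, -0.4]
width: 0.016
```

```bash
python3 tube.py w21.png; python3 go.py 0.5397 -0.0111 0.24 24
```

```text
t 47.33 tcp [ 0.5339 -0.3501  0.2592] rpy [ 3.136 -0.004  0.419] F [ 0.1 -0.2 -0.4] w 0.016
tube1 [(array([311., 159.]), 0.86, array([ 0.5747, -0.3218])), (array([324., 255.]), 0.65, array([ 0.489 , -0.3735]))]
rack [(array([295., 214.]), 0.98, array([ 0.5158, -0.329 ]))]
bb [(array([302., 151.,  20.,  22.]), 0.9), (array([303., 248.,  40.,  79.]), 0.8), (array([ 1.,  0., 40., 61.]), 0.18)]
purple [310.4 161.5] [301 152  20  20 294] all@.084 [ 0.5754 -0.3224] bright@.094 [310.4 161.5] [ 0.5759 -0.3224]
purple [321.5 303.7] [ 301  278   42   52 1763] all@.084 [ 0.4661 -0.3809] bright@.094 [326.3 304.2] [ 0.4709 -0.3832]
t 47.52 tcp [ 0.5327 -0.3492  0.2545] rpy [-3.141 -0.     0.419] F [0.4 0.1 0.4] w 0.0163
shift mm [ 143.8 -306.1   14.9]
turn rotvec deg [-0.06 -0.01 -0.01]
q [-0.67  0.28  1.05  0.    1.81  0.48]
```

>>> arm_command --commands "14 -30 0 0 0 0 0;19 -42 0 0 0 0 0;19 -42 0 0 0 0 0;19 -42 0 0 0 0 0;19 -42 0 0 0 0 0;19 -42 0 0 0 0 0;17 -34 0 0 0 0 0;13 -26 0 0 0 0 0;0 0 0 0 0 0 0;0 0 0 0 0 0 0"

```text
time: 48.78
tool_pos: [0.5321, -0.0078, 0.2388]
ee_rot: [-3.121, 0.02, 0.417]
wrist_force: [0.4, 0.1, 0.4]
width: 0.0164
```

```bash
cat > drop.py <<'E'
from h import *
from go import togo
x,y=float(sys.argv[1]),float(sys.argv[2])
w=shot('wrist');s=robot.get_obs();T=Rot.from_euler('xyz',s['ee_rot']).as_matrix()
print('expected tube bottom px',proj(w,s['tool_pos']+T@[0,0,.064]),'seen',[(np.round(a),round(c,2)) for a,c in tip(w,'tube1')[:3]])
P=[np.round(atz(w,a,.081)[:2],4) for a,c in tip(w,'pocket1') if c>.3];print('pockets',P)
togo(x,y,float(sys.argv[3]),24)
E
python3 drop.py .5397 -.0111 .19
```

```text
expected tube bottom px [322.2129123  253.83252217] seen [(array([323., 259.]), 0.89)]
pockets [array([ 0.6271, -0.0719]), array([ 0.6633, -0.0231]), array([ 0.5693, -0.0666]), array([0.6358, 0.035 ]), array([ 0.5431, -0.0133]), array([0.5762, 0.0378])]
t 48.92 tcp [ 0.5324 -0.0084  0.2394] rpy [-3.121  0.02   0.415] F [-0.5  0.6 -0.6] w 0.016
shift mm [ 6.6  6.5 49.1]
turn rotvec deg [-1.19  1.12 -0.21]
q [-0.13  0.06  1.33  0.01  1.78  1.03]
```

>>> arm_command --commands "0 0 8 -1.2 1.1 -0.2 0;6.5 6 10 0 0 0 0;0 0 12 0 0 0 0;0 0 12 0 0 0 0;0 0 0 0 0 0 0;0 0 0 0 0 0 0"

```text
time: 49.68
tool_pos: [0.5415, -0.0147, 0.1941]
ee_rot: [-3.142, 0.002, 0.414]
wrist_force: [-0.6, -0.4, -0.3]
width: 0.0158
```

```bash
cat >> drop.py <<'E'
im=w['img'];c=proj(w,[x,y,.115]);print('predicted rim centre px',c)
h=cv2.cvtColor(im,cv2.COLOR_BGR2HSV)
for n in('tube1','pocket1'): print(n,[(np.round(np.array(b['bbox'])*[640,480,640,480]),round(b['conf'],2)) for b in models.spot_in(n,w)][:3])
E
python3 drop.py .5402 -.0118 .181
```

```text
expected tube bottom px [322.01408602 253.80421046] seen [(array([321., 256.]), 0.95), (array([318., 237.]), 0.4)]
pockets [array([ 0.5687, -0.0676]), array([ 0.5401, -0.0127]), array([ 0.6282, -0.0731]), array([ 0.6638, -0.0217]), array([0.5756, 0.039 ]), array([0.6364, 0.0339])]
t 49.83 tcp [ 0.5416 -0.0146  0.1945] rpy [3.141e+00 1.000e-03 4.140e-01] F [-0.  -0.3  0.1] w 0.0162
shift mm [-0.1 -3.2 13.5]
turn rotvec deg [ 0.02  0.06 -0.3 ]
q [-0.13  0.07  1.41 -0.    1.66  1.03]
predicted rim centre px [317.03430286 247.34902974]
tube1 [(array([302., 247.,  40.,  82.]), 0.82)]
pocket1 [(array([248.,  35., 240., 229.]), 0.59)]
```

>>> arm_command --commands "-0.3 -2.8 5 0 0 -0.3 0;0 0 5 0 0 0 0;0 0 0 0 0 0 0;0 0 0 0 0 0 0"

```text
time: 50.42
tool_pos: [0.5401, -0.0118, 0.1842]
ee_rot: [3.141, 0.0, 0.42]
wrist_force: [-0.2, 0.1, -0.3]
width: 0.0166
```

```bash
python3 drop.py .5402 -.0122 .174
```

```text
expected tube bottom px [322.05230931 253.74913789] seen [(array([322., 254.]), 0.86)]
pockets [array([ 0.6262, -0.0715]), array([ 0.662 , -0.0224]), array([ 0.5407, -0.0121]), array([0.5721, 0.0401]), array([ 0.5688, -0.067 ]), array([0.6354, 0.0368])]
t 50.58 tcp [ 0.5402 -0.0119  0.1843] rpy [3.141 0.    0.42 ] F [ 0.1  0.2 -0. ] w 0.0163
shift mm [-0.1  0.3 10.3]
turn rotvec deg [0.04 0.01 0.04]
q [-0.13  0.07  1.43 -0.    1.64  1.02]
predicted rim centre px [322.64240578 251.62563232]
tube1 [(array([302., 247.,  40.,  83.]), 0.59)]
pocket1 [(array([247.,  31., 253., 238.]), 0.88)]
```

Aligned. Lower.

>>> arm_command --commands "0 0 3 0 0 0 0;0 0 3 0 0 0 0;0 0 3 0 0 0 0;0 0 3 0 0 0 0;0 0 3 0 0 0 0;0 0 0 0 0 0 0"

```text
time: 51.42
tool_pos: [0.5401, -0.0119, 0.168]
ee_rot: [3.141, 0.001, 0.419]
wrist_force: [0.1, 0.5, -0.1]
width: 0.0163
```

>>> arm_command --commands "0 0 4 0 0 0 0;0 0 4 0 0 0 0;0 0 4 0 0 0 0;0 0 4 0 0 0 0;0 0 3 0 0 0 0;0 0 0 0 0 0 0"

```text
time: 52.18
tool_pos: [0.5401, -0.0119, 0.1476]
ee_rot: [3.141, 0.001, 0.419]
wrist_force: [-0.8, 0.0, -0.1]
width: 0.0162
```

>>> arm_command --commands "0 0 1.5 0 0 0 0;0 0 0 0 0 0 0.3;0 0 0 0 0 0 0.3;0 0 0 0 0 0 0.35;0 0 -15 0 0 0 0.35;0 0 -25 0 0 0 0.4;0 0 -30 0 0 0 0.4;0 0 -25 0 0 0 0.4;0 0 0 0 0 0 0.4"

```text
time: 53.3
tool_pos: [0.541, -0.0119, 0.249]
ee_rot: [3.138, -0.004, 0.42]
wrist_force: [0.2, -0.2, -0.2]
width: 0.0377
```

```bash
python3 tube.py w22.png; python3 - <<'E'
from h import *
w=shot('wrist');s=shot('scene')
a=tip(w,'tube1');print('tube@.081',[np.round(atz(w,x,.081),4) for x,c in a])
for p in (w,s):
    h=cv2.cvtColor(p['img'],cv2.COLOR_BGR2HSV);y=(h[...,0]>130)&(h[...,0]<160)&(h[...,1]>120)&(h[...,2]>50)
    n,l,S,c=cv2.connectedComponentsWithStats(y.astype(np.uint8))
    print([(np.round(c[i],1),S[i,4],np.round(atz(p,c[i],.157),4)) for i in range(1,n) if S[i,4]>30])
E
python3 go.py .5757 -.3223 .23 24
```

```text
t 53.3 tcp [ 0.541  -0.0119  0.249 ] rpy [ 3.138 -0.004  0.42 ] F [ 0.2 -0.2 -0.2] w 0.0377
tube1 [(array([321., 227.]), 0.56, array([ 0.5245, -0.0188]))]
rack [(array([313.,  89.]), 0.72, array([0.642 , 0.0419])), (array([579., 342.]), 0.64, array([ 0.5202, -0.3253]))]
bb [(array([308., 224.,  25.,  32.]), 0.68), (array([623., 303.,  17.,  22.]), 0.49)]
purple [320.1 247.4] [307 232  27  31 617] all@.084 [ 0.5217 -0.0194] bright@.094 [320.  249.1] [ 0.5226 -0.0189]
tube@.081 [array([ 0.538 , -0.0122,  0.081 ])]
[(array([322.4, 245.6]), np.int32(641), array([ 0.5382, -0.0122,  0.157 ]))]
[(array([242.5, 119.5]), np.int32(51), array([ 0.6028, -0.257 ,  0.157 ])), (array([337.8, 187.8]), np.int32(97), array([ 0.5384, -0.0135,  0.157 ]))]
t 53.65 tcp [ 0.539  -0.0117  0.2439] rpy [-3.14   0.004  0.419] F [-0.6  0.2 -0.5] w 0.0379
shift mm [-92.9 298.6  13.8]
turn rotvec deg [-0.08  0.22  0.03]
q [-0.13  0.06  1.32 -0.    1.76  1.02]
```

>>> arm_command --commands "-12 38 0 0 0 0 0.4;-12 38 0 0 0 0 0.4;-12 38 0 0 0 0 0.4;-12 38 0 0 0 0 0.4;-12 38 5 0 0 0 0.4;-12 38 10 0 0 0 0.4;-12 38 10 0 0 0 0.4;-9 32 0 0 0 0 0.4;0 0 0 0 0 0 0.4;0 0 0 0 0 0 0.4"

```text
time: 54.9
tool_pos: [0.5743, -0.3284, 0.2071]
ee_rot: [-3.126, 0.012, 0.423]
wrist_force: [-0.2, -0.4, 0.1]
width: 0.0376
```

```bash
python3 go.py .5757 -.3223 .14 24; python3 tube.py w23.png
```

```text
t 54.9 tcp [ 0.5743 -0.3284  0.2071] rpy [-3.126  0.012  0.423] F [-0.2 -0.4  0.1] w 0.0376
shift mm [ 4.6 -4.  67.1]
turn rotvec deg [-0.87  0.69  0.21]
q [-0.6   0.36  1.05 -0.    1.76  0.54]
t 54.9 tcp [ 0.5743 -0.3284  0.2071] rpy [-3.126  0.012  0.423] F [-0.2 -0.4  0.1] w 0.0376
tube1 [(array([321., 210.]), 0.59, array([ 0.5749, -0.3235]))]
rack [(array([306., 263.]), 0.56, array([ 0.5212, -0.3321]))]
bb [(array([305., 207.,  27.,  34.]), 0.9)]
purple [317.6 226.4] [307 214  22  26 446] all@.084 [ 0.5753 -0.3225] bright@.094 [317.3 228. ] [ 0.5761 -0.3221]
```

>>> arm_command --commands "0 0 5 -0.9 0.7 0.2 0.4;4.5 -3 15 0 0 0 0.4;0 0 20 0 0 0 0.4;0 0 20 0 0 0 0.4;0 0 15 0 0 0 0.4;0 0 0 0 0 0 0.4;0 0 0 0 0 0 0.4"

```text
time: 55.98
tool_pos: [0.5782, -0.319, 0.129]
ee_rot: [3.138, -0.003, 0.424]
wrist_force: [0.2, -0.1, 0.2]
width: 0.0377
```

```bash
python3 go.py .5757 -.3223 .072 24
```

```text
t 55.98 tcp [ 0.5782 -0.319   0.129 ] rpy [ 3.138e+00 -3.000e-03  4.240e-01] F [ 0.2 -0.1  0.2] w 0.0377
shift mm [-3.8  1.8 57. ]
turn rotvec deg [ 0.18 -0.15  0.3 ]
q [-0.59  0.35  1.2   0.    1.58  0.56]
```

>>> arm_command --commands "-3.8 1.8 5 0.2 -0.1 0.3 0.4;0 0 12 0 0 0 0.4;0 0 10 0 0 0 0.4;0 0 0 0 0 0 0.4;0 0 0 0 0 0 0.4"

```text
time: 56.6
tool_pos: [0.576, -0.3232, 0.1017]
ee_rot: [3.14, -0.002, 0.418]
wrist_force: [0.7, -0.1, 0.2]
width: 0.0377
```

```bash
python3 go.py .5757 -.3223 .072 24
```

```text
t 56.6 tcp [ 0.576  -0.3232  0.1017] rpy [ 3.14e+00 -2.00e-03  4.18e-01] F [ 0.7 -0.1  0.2] w 0.0377
shift mm [ 0.  -1.  29.7]
turn rotvec deg [ 0.1  -0.13 -0.05]
q [-0.6   0.37  1.24  0.    1.53  0.56]
```

>>> arm_command --commands "0 -1 8 0 0 0 0.4;0 0 8 0 0 0 0.4;0 0 8 0 0 0 0.4;0 0 5 0 0 0 0.4;0 0 0 0 0 0 0.4"

```text
time: 57.22
tool_pos: [0.5757, -0.3221, 0.0705]
ee_rot: [3.14, -0.002, 0.418]
wrist_force: [1.1, 0.5, -0.8]
width: 0.0374
```

>>> arm_command --commands "0 0 0 0 0 0 0;0 0 0 0 0 0 0;0 0 0 0 0 0 0;0 0 0 0 0 0 0;0 0 -10 0 0 0 0;0 0 -25 0 0 0 0;0 0 -30 0 0 0 0;0 0 -30 0 0 0 0;0 0 -30 0 0 0 0;0 0 -30 0 0 0 0;0 0 -20 0 0 0 0;0 0 0 0 0 0 0"

```text
time: 58.72
tool_pos: [0.5757, -0.3223, 0.2581]
ee_rot: [3.133, -0.007, 0.418]
wrist_force: [0.1, -0.5, -1.0]
width: 0.0162
```

```bash
python3 drop.py .5670 -.0674 .24
```

```text
expected tube bottom px [321.31945502 253.66118099] seen [(array([322., 254.]), 0.62)]
pockets [array([ 0.5676, -0.0698]), array([ 0.6284, -0.0726])]
t 58.88 tcp [ 0.5746 -0.3216  0.2539] rpy [ 3.139e+00 -3.000e-03  4.180e-01] F [ 0.1 -0.6  0.3] w 0.0161
shift mm [  96.2 -235.4   13.6]
turn rotvec deg [ 0.14 -0.16 -0.04]
q [-0.6   0.33  0.99  0.    1.82  0.56]
predicted rim centre px [-16.59522332  95.38917841]
tube1 [(array([300., 244.,  44.,  88.]), 0.68), (array([  0.,   0.,  71., 132.]), 0.55)]
pocket1 [(array([  1.,   0.,  71., 131.]), 0.82)]
```

>>> arm_command --commands "10 -24 0 0 0 0 0;14 -33 0 0 0 0 0;14 -33 0 0 0 0 0;14 -33 0 0 0 0 0;14 -33 0 0 0 0 0;13 -33 0 0 0 0 0;11 -28 0 0 0 0 0;7 -17 0 0 0 0 0;0 0 0 0 0 0 0;0 0 0 0 0 0 0"

```text
time: 60.22
tool_pos: [0.5638, -0.0609, 0.2398]
ee_rot: [-3.127, 0.015, 0.415]
wrist_force: [-0.4, -0.4, -0.4]
width: 0.0161
```

```bash
python3 drop.py .5678 -.0676 .19
```

```text
expected tube bottom px [322.22259285 253.82313827] seen [(array([257., 225.]), 0.97), (array([322., 255.]), 0.79)]
pockets [array([ 0.57  , -0.0682]), array([0.5724, 0.0417]), array([ 0.6257, -0.0711]), array([ 0.5389, -0.0127]), array([0.6365, 0.0357]), array([ 0.6623, -0.0205])]
t 60.38 tcp [ 0.5639 -0.0611  0.24  ] rpy [-3.127  0.014  0.415] F [-0.4  0.3 -1.3] w 0.016
shift mm [ 1.7  8.3 49.8]
turn rotvec deg [-0.85  0.81 -0.25]
q [-0.21  0.14  1.25  0.    1.78  0.95]
predicted rim centre px [335.16969585 228.71941452]
tube1 [(array([303., 247.,  40.,  83.]), 0.58), (array([222., 223.,  39.,  40.]), 0.57)]
pocket1 [(array([188.,  49., 207., 198.]), 0.59), (array([352.,   0.,  28.,  15.]), 0.49)]
```

>>> arm_command --commands "0 0 8 -0.8 0.8 -0.2 0;1.7 6.5 10 0 0 0 0;0 0 12 0 0 0 0;0 0 14 0 0 0 0;0 0 5 0 0 0 0;0 0 0 0 0 0 0;0 0 0 0 0 0 0"

```text
time: 61.35
tool_pos: [0.5676, -0.0672, 0.1862]
ee_rot: [-3.14, 0.001, 0.417]
wrist_force: [-0.6, 0.8, 0.4]
width: 0.0163
```

```bash
python3 drop.py .5678 -.0676 .18
```

```text
expected tube bottom px [322.11655479 253.72054162] seen [(array([234., 244.]), 0.84), (array([320., 255.]), 0.59)]
pockets [array([0.5739, 0.0413]), array([ 0.5677, -0.0683]), array([ 0.626 , -0.0721]), array([ 0.5412, -0.0137]), array([0.6358, 0.0365]), array([ 0.6642, -0.0231])]
t 61.5 tcp [ 0.5677 -0.0673  0.1865] rpy [-3.141e+00  1.000e-03  4.170e-01] F [-0.2 -1.5 -0.3] w 0.0163
shift mm [-0.1  0.3  6.5]
turn rotvec deg [-0.05  0.03 -0.1 ]
q [-0.22  0.14  1.35  0.    1.65  0.94]
predicted rim centre px [322.9088047  250.51999592]
tube1 [(array([301., 249.,  43.,  83.]), 0.81), (array([180., 244.,  52.,  54.]), 0.73)]
pocket1 [(array([142.,  37., 250., 237.]), 0.57)]
```

>>> arm_command --commands "-0.2 0.5 4 0 0 0 0;0 0 4 0 0 0 0;0 0 3 0 0 0 0;0 0 3 0 0 0 0;0 0 3 0 0 0 0;0 0 0 0 0 0 0"

```text
time: 62.35
tool_pos: [0.5676, -0.0678, 0.1682]
ee_rot: [-3.141, 0.001, 0.417]
wrist_force: [-0.6, 0.3, -0.2]
width: 0.0161
```

>>> arm_command --commands "0 0 4 0 0 0 0;0 0 4 0 0 0 0;0 0 4 0 0 0 0;0 0 4 0 0 0 0;0 0 4 0 0 0 0;0 0 0 0 0 0 0"

```text
time: 63.1
tool_pos: [0.5675, -0.0678, 0.1467]
ee_rot: [-3.141, 0.001, 0.417]
wrist_force: [0.8, -0.3, 0.1]
width: 0.0164
```

>>> arm_command --commands "0 0 2 0 0 0 0;0 0 0 0 0 0 0.3;0 0 0 0 0 0 0.3;0 0 0 0 0 0 0.35;0 0 -15 0 0 0 0.35;0 0 -25 0 0 0 0.4;0 0 -30 0 0 0 0.4;0 0 -30 0 0 0 0.4;-30 0 0 0 0 0 0.4;-30 0 0 0 0 0 0.4;0 0 0 0 0 0 0.4;0 0 0 0 0 0 0.4"

```text
time: 64.6
tool_pos: [0.5142, -0.0929, 0.2578]
ee_rot: [3.135, -0.01, 0.418]
wrist_force: [0.2, -0.3, 0.4]
width: 0.038
```

```bash
python3 chk.py w24.png; python3 - <<'E'
from h import *
P=[shot(n) for n in('wrist','scene','top')];Q=[]
for p in P:
    h=cv2.cvtColor(p['img'],cv2.COLOR_BGR2HSV);y=(h[...,0]>130)&(h[...,0]<160)&(h[...,1]>120)&(h[...,2]>50)
    n,l,S,c=cv2.connectedComponentsWithStats(y.astype(np.uint8))
    q=[c[i] for i in range(1,n) if S[i,4]>25];Q.append(q);print([(np.round(a,1).tolist(),np.round(atz(p,a,.157),4).tolist()) for a in q])
for a in Q[0]:
    for b in Q[1]:
        x,e=tri((P[0],a),(P[1],b))
        if e<.004: print('tri',np.round(x,4),round(e,4))
w=P[0]
print('tube bottoms @.081',[np.round(atz(w,x,.081),4) for x,c in tip(w,'tube1')])
for n in('cap','boss_top'): 
  a=tip(P[0],n);b=tip(P[1],n)
  if a and b: print(n,tri((P[0],a[0][0]),(P[1],b[0][0])))
E
```

```text
t 64.6 tcp [ 0.5142 -0.0929  0.2578] rpy [ 3.135 -0.01   0.418] F [ 0.2 -0.3  0.4] w 0.038
cap [(array([272.,  77.]), 0.95, array([ 0.6006, -0.0178]))]
pocket1 [(array([195.,  85.]), 0.89, array([0.5737, 0.0416])), (array([319., 150.]), 0.74, array([ 0.568 , -0.0679])), (array([356.,  82.]), 0.64, array([ 0.6276, -0.0732])), (array([244., 153.]), 0.63, array([ 0.5412, -0.0129])), (array([317.,   4.]), 0.61, array([ 0.6655, -0.023 ])), (array([231.,  13.]), 0.55, array([0.6334, 0.0345]))]
blue [265.   66.1] [ 242   42   48   50 1682] [ 0.6006 -0.0176  0.162 ]
red [312.2   5.3] 163 [ 0.6547 -0.0244  0.115 ]
[([318.6, 152.7], [0.5669, -0.0676, 0.157]), ([221.3, 157.0], [0.539, -0.0116, 0.157])]
[([308.4, 173.9], [0.5662, -0.0698, 0.157]), ([337.8, 187.9], [0.5386, -0.0133, 0.157])]
[]
tri [ 0.5672 -0.0677  0.16  ] 0.0003
tri [ 0.5394 -0.0121  0.1591] 0.0002
tube bottoms @.081 [array([ 0.5391, -0.0145,  0.081 ]), array([ 0.5652, -0.0684,  0.081 ]), array([ 0.5684, -0.0671,  0.081 ])]
cap (array([ 0.59676256, -0.01571091,  0.1270364 ]), np.float64(0.00245185969574589))
boss_top (array([ 0.63377118, -0.06920578,  0.21734225]), np.float64(0.08552241524597438))
```

```bash
python3 -c "
from h import *
st();print(robot.close_job())"
```

```text
t 65.15 tcp [ 0.5137 -0.0929  0.2567] rpy [ 3.136 -0.008  0.418] F [-0.3 -0.3  0.5] w 0.0378
the job is handed in; nothing more can be done
None
```

I handed the job in at about 65 s of the 210 s allowed. No verdict came back, so what follows rests on my own checks.

**What I did**
- **Key:** I stood it in the spindle slot. A wrist view showed it upright, with its lower end at about 66 mm against the slot floor's 67 mm.
- **Carousel:** I slid it down over spindle and key until it stopped at collar height. I then turned it clockwise until the resisting torque jumped from about 0.13 to 0.5 N m, and it held there, which I took as the home stop.
- **Retaining cap:** I pushed it down over the boss until it would go no lower, at the fitted height.
- **Tubes:** Only two were in the rack. I put them in sleeves 4 and 5.

**Last checks**
- **Tube caps:** Two views placed them at (0.567, -0.068, 0.160) and (0.539, -0.012, 0.159). Both lie within about 2 mm of their sleeve centres and at the height of a tube standing on the sleeve floor.
- **Cap position:** Its knob was within about 2 mm of the carousel axis. The two-view triangulation was coarser, at about 5 mm off the axis and 4 mm high. That would be outside the 3 mm height limit if taken literally, but the stop at the fitted depth speaks against it.
- **Carousel rotation:** Its red sleeve rests at about -5°, roughly 10° past the feeder's own yaw of about 5.5°. I put this down to play between key, slot and keyway. I did not measure the spindle angle directly, and the torque stop is my evidence for home.
- **Failed readings:** The last boss-top triangulation was meaningless (85 mm mismatch, with the boss under the cap). The last top-camera picture showed no purple caps, so the tube check used only the wrist and scene cameras.

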